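Fish a fallen parts bin out from under the riser and hang it back on its rail

TASK

The yellow parts bin has fallen off its rail and lies on its back under the riser shelf, too far in for a hand. Take the swarf hook, reach it in past the bin, catch the bin from behind and drag it out onto the open bench, clear of the riser; then lay the hook flat on the bench. Tip the bin up, stand it on its bottom on the bench and let go of it, take it afresh and hang it by the two holes of its back plate on the two empty pins of the steel rail, upright and square with the plate home against the rail. Do not touch the bin with the fingers while it is still under the riser, and do not push the oil bottle, the tape measure or the padlock about.

Things in the scene. Friction and masses are not known exactly. Their poses are not given: they have to be found in the camera images.
- hook: Loose swarf hook, 0.12 kg, lying flat: flat-sided wooden handle 90 long, 22 wide, 24 high, then an 8 mm steel rod bent at its end into a right-angled arm. Origin: middle of the handle's underside; +x from handle to bend, z up. Handle spans x -45 to 45; rod and arm are centred 11 above the underside.
- hook_arm (a point): Middle of the hook's arm: on the hook at (168, -25, 11) mm. The arm runs along the hook's y from the bend at y = 0 to its round end at y = -54, so it points right when looking along the tool.
- bin: Loose yellow plastic bin, empty, 0.11 to 0.18 kg. Origin: centre of its underside; z up through its open mouth, x from front to back, y its width. Box 74 deep (x -37 to 37), 58 wide (y -29 to 29), 58 high (front wall 42), walls 3. Grip it across the two flat 58 mm apart side walls. Its back (x 33 to 37) is a plate 90 high, 58 wide, with two holes. See bin_mid for how it lies.
- bin_mid (a point): Middle of the bin's box: on the bin at (0, 0, 29) mm. At the start the bin lies on its back plate under the riser, 74 mm high as it lies: its x axis points down, its bottom faces left (z axis to the right, within about 0.3 rad), and its near side wall is some 25 to 45 mm behind the rail.
- bin_holes (a point): Midpoint of the bin's two holes on the outer face of its back plate: on the bin at (37, 0, 78) mm. The holes go through, 10 mm in diameter, at y = -17 and 17, z = 78. When the bin hangs home this point lies at pins, about 1 mm lower.
- riser: Fixed wooden shelf, 360 wide (y -180 to 180), 200 deep, top at z 190, things standing on its rear half; open below. Origin: bench level under the front face of its steel rail, mid-width; x to its back, y to its left. Rail x 0 to 3, z 95 to 183 (95 clear below). Side panels at |y| 162 to 178. A fixed blue bin of the same kind hangs at y = -118, 72 above the bench.
- pins (a point): On the rail's front face midway between the two empty pins: on the riser at (0, 45, 150) mm, axes as the riser's. Pins at riser y = 28 and 62 (34 apart), 6 mm in diameter, round tips; they stand 26 mm out to the front and rise 20 degrees outward: roots at z 150, tips at z 159.
- oil_bottle: Loose white oiler with a red spout, 46 diameter, 150 high, upright; origin at the centre of its foot. Leave it alone.
- tape_measure: Loose yellow tape measure, 64 x 78 x 35; origin at the centre of its underside. Leave it alone.
- padlock: Loose brass padlock lying flat, 71 x 46 x 20; origin at its underside. Leave it alone.

How it is judged:
By the outcome, as a careful person would: the job done as asked, in the order asked, and still so for the second after the job is handed in, with the robot touching nothing.
It also fails if it takes over 72 s, if anything falls off the work surface, if the arm or the gripper's body presses on something with over 40 N, if the wrist force passes 120 N, or if a joint passes its speed limit or range.

ROBOT

A 6-joint arm with a two-finger parallel gripper is mounted at the origin on a cart in front of the work surface, level with it; the furniture and walls round the work are solid. World frame = base frame: x ahead of the robot, y to its left, z up, the work surface at z = 0. Lengths are in m, angles in degrees, forces in N, time in s.
With the tool pointing down it reaches from about 0.275 to 0.85 m from the base axis. Payload 5.2 kg.
Tool frame: the origin (TCP) lies on the mounting face of the last link; the fingertips stand 173 mm ahead of it and the grasp point (between the pads) lies 155 mm ahead of it; z points along the fingers, y is the direction in which the jaws open and shut (so a half turn about z gives the same grasp; the last joint's range is limited). The gripper opens to 85 mm and grips with 20 to 120 N. Pads are 22 mm wide; open, the fingers measure 114 mm over their backs; the gripper's body (76 mm by 85 mm) begins 54 mm behind the grasp point. The pads swing forward as they close: fully open they stand 13 mm farther back than shut.
Start: joints at [-76.249, 14.817, 87.949, -0, 77.235, -11.62], TCP at [0.236, -0.497, 0.405] pointing down, gripper open.
Joint ranges: [-179.93, 179.93], [-52.35, 119.4], [10.71, 147.94], [-69.91, 249.91], [12.55, 155.21], [-178.61, 178.61]. Speed limits (degrees/s): [147.25, 147.25, 180, 180, 180, 180].

INTERFACE

Orientations are given as a 3x3 rotation matrix whose columns are the frame's x, y, z axes.
In Python, from rig import ctrl gives the robot as it stands. The module is installed in compiled form; this text tells all that it offers.
- The arm moves only by the shell command python3 -m creep 'ROWS' [FORCE]. ROWS is JSON, a list of rows, each a list of 7 numbers: the closure, from 0 (fully open) to 1 (shut), then the shift along the tool's x, y, z in units of 30 mm (1.0 is 30 mm), then the turn, a rotation vector about the tool's x, y, z in units of 10 degrees (1.0 is 10 degrees). A call has 1 to 12 rows; each row is the pose to reach, as a shift and turn from the pose commanded when the call began, along the tool's axes at that moment; what a row does not reach only later rows make up. A row lasts 1/8 s, in which the tool goes at most 62.5 mm and 10.7 degrees, less where a joint would pass 70% of its speed; a pose out of reach is approached as far as the arm can. A call with a gripper value outside its range is refused whole. The fingers move at their own pace and stop on an object; FORCE is the grip in N (left out, the last holds). Time passes only in rows, so rows that repeat a pose let the fingers close. It gives the time, the measured TCP pose, the force and the opening at its end, in the units of the state.
- ctrl.read_state(): the state, without advancing time (a new reading comes with each control period).
- ctrl.camera(name): name is "scene" or "top"; returns a dict with "img" (400x640x3 uint8, red, green, blue), "vertical_fov" (degrees; the focal length in pixels is half the picture's height over the tangent of half this angle, whatever the lens; pixels are square), "cx", "cy" (the principal point, pixels), "eye" and "attitude" of the camera in the world. Camera axes: x right, y down, z forward; pixel columns grow to the right and rows downward; lengths in m; the calibration is good to about 2 mm. A picture is of the moment at which its call begins. There is no depth.
- ctrl.hand_in(): hands the job in, once; it reports no verdict.
The state is a dict: "clock": time; "joint_positions": joint angles; "qvel": joint speeds; "tau": joint torques, N m; "tcp_pos": TCP position; "eef_rot": TCP orientation; "force": force on the tool from outside, world axes, zero at the start; "moment": the same for the moment, N m; "width": finger opening in m.
Only numpy, scipy, OpenCV 4.12 (cv2) and the standard library are available. Lean on these libraries where they do the work, as an engineer would, in place of code of your own. Each camera call takes 0.05 s, during which the arm holds its last target.

## Working session

There is one attempt and no reset: what is moved stays moved. The work goes in short steps, Python scripts to look and compute and a shell command to move; the robot and the scene stay as the last step left them, time stands still between calls to the robot, and variables do not carry over. Pictures are saved under pics/ and viewed, and the job is handed in when it is done.

```bash
ls; mkdir -p pics; python3 - <<'E'
from rig import ctrl
import cv2,numpy as np
s=ctrl.read_state()
print({k:np.round(v,4).tolist() for k,v in s.items()})
for n in("scene","top"):
    c=ctrl.camera(n)
    print(n,c["vertical_fov"],c["cx"],c["cy"],c["eye"],np.round(c["attitude"],4).tolist(), [k for k in c])
    cv2.imwrite(f"pics/{n}0.png",c["img"][:,:,::-1])
E
```

```text
pics
{'clock': 0.0, 'joint_positions': [-76.249, 14.8595, 88.0113, 0.0017, 77.2338, -11.6182], 'qvel': [0.0043, -0.0624, 0.1123, 0.0168, 0.097, 0.0165], 'tau': [0.0003, -44.6025, -29.0569, -0.0003, 0.0116, -0.0], 'tcp_pos': [0.2356, -0.4967, 0.4039], 'eef_rot': [[0.9036, 0.4284, -0.0004], [0.4284, -0.9036, 0.0018], [0.0004, -0.0018, -1.0]], 'force': [0.8666, -0.2966, -0.7075], 'moment': [0.0221, 0.0015, -0.0413], 'width': 0.0855}
scene 56.382725823890794 319.6096349125753 196.9225146121102 [-0.19779521  0.57244697  0.67357729] [[-0.5646, -0.4527, 0.6902], [-0.8254, 0.3069, -0.4738], [0.0026, -0.8372, -0.5469]] ['img', 'vertical_fov', 'cx', 'cy', 'eye', 'attitude']
top 54.033848226262876 321.28671012880284 200.55503929514305 [-0.12823863 -0.23747195  1.0200675 ] [[0.4558, -0.6906, 0.5615], [-0.8901, -0.3568, 0.2837], [0.0045, -0.6291, -0.7773]] ['img', 'vertical_fov', 'cx', 'cy', 'eye', 'attitude']
```

View pics/scene0.png

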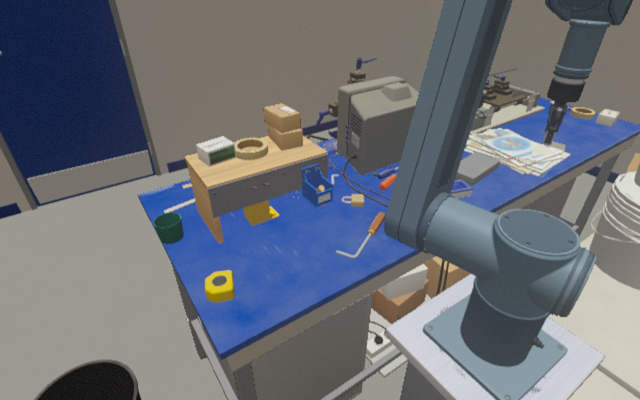

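View pics/top0.png

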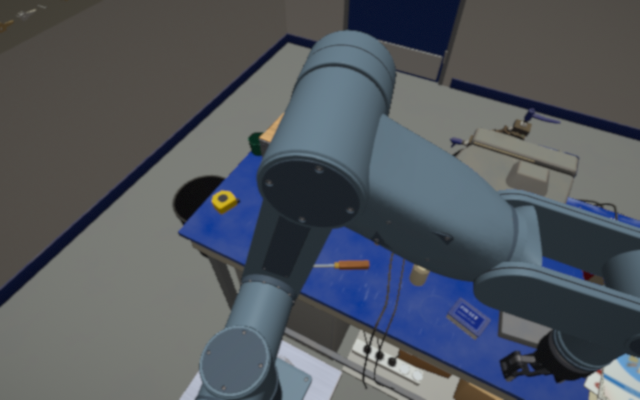

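```bash
cat > h.py <<'E'
from rig import ctrl
import cv2,numpy as np,json
def snap(n,tag):
    c=ctrl.camera(n); cv2.imwrite(f"pics/{n}_{tag}.png",c["img"][:,:,::-1]); np.savez(f"pics/{n}_{tag}.npz",**c); return c
def load(n,tag): return dict(np.load(f"pics/{n}_{tag}.npz"))
def crop(n,tag,x0,y0,x1,y1,k,out):
    im=cv2.imread(f"pics/{n}_{tag}.png")[y0:y1,x0:x1]; im=cv2.resize(im,None,fx=k,fy=k,interpolation=cv2.INTER_CUBIC)
    for x in range((x0+9)//10*10,x1,10):
        cv2.line(im,((x-x0)*k,0),((x-x0)*k,6 if x%50 else 14),(255,255,255),1)
        if x%20==0: cv2.putText(im,str(x),((x-x0)*k-10,24),0,.35,(255,255,255),1)
    for y in range((y0+9)//10*10,y1,10):
        cv2.line(im,(0,(y-y0)*k),(6,(y-y0)*k),(255,255,255),1)
        if y%20==0: cv2.putText(im,str(y),(8,(y-y0)*k+4),0,.35,(255,255,255),1)
    cv2.imwrite("pics/"+out,im)
def f(c): return 200/np.tan(np.radians(c["vertical_fov"])/2)
def ray(c,u,v):
    d=np.array([(u-c["cx"])/f(c),(v-c["cy"])/f(c),1]); return c["eye"],np.array(c["attitude"])@d
def at_z(c,u,v,z):
    e,d=ray(c,u,v); return e+d*(z-e[2])/d[2]
def proj(c,P):
    q=(np.atleast_2d(P)-c["eye"])@np.array(c["attitude"]); return np.c_[q[:,0]/q[:,2]*f(c)+c["cx"],q[:,1]/q[:,2]*f(c)+c["cy"]]
def yaw(a):
    a=np.radians(a);return np.array([[np.cos(a),-np.sin(a),0],[np.sin(a),np.cos(a),0],[0,0,1]])
E
python3 - <<'E'
from h import *
for n in("scene","top"): snap(n,"a")
crop("scene","a",140,90,410,300,3-0,"c1.png")
crop("top","a",170,80,440,300,3,"c2.png")
E
```

```text
(no output)
```

View pics/c1.png

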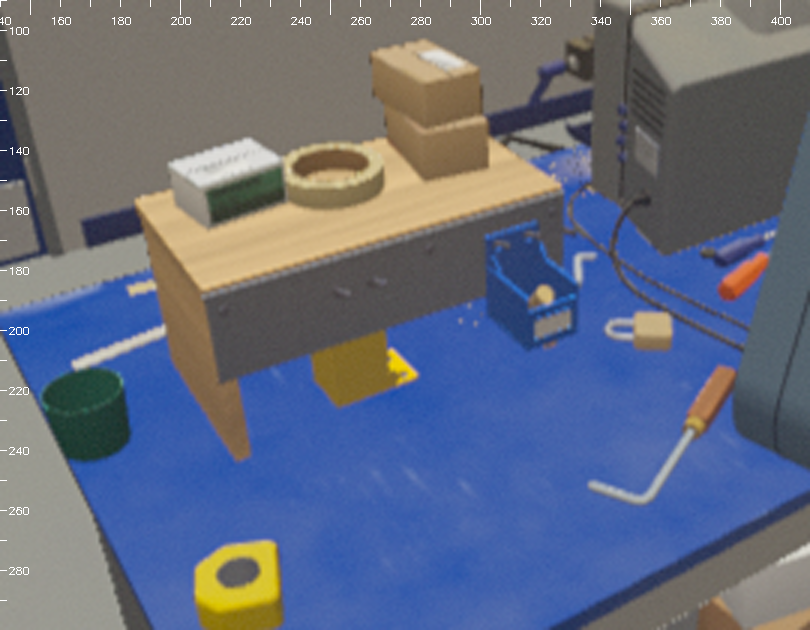

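View pics/c2.png

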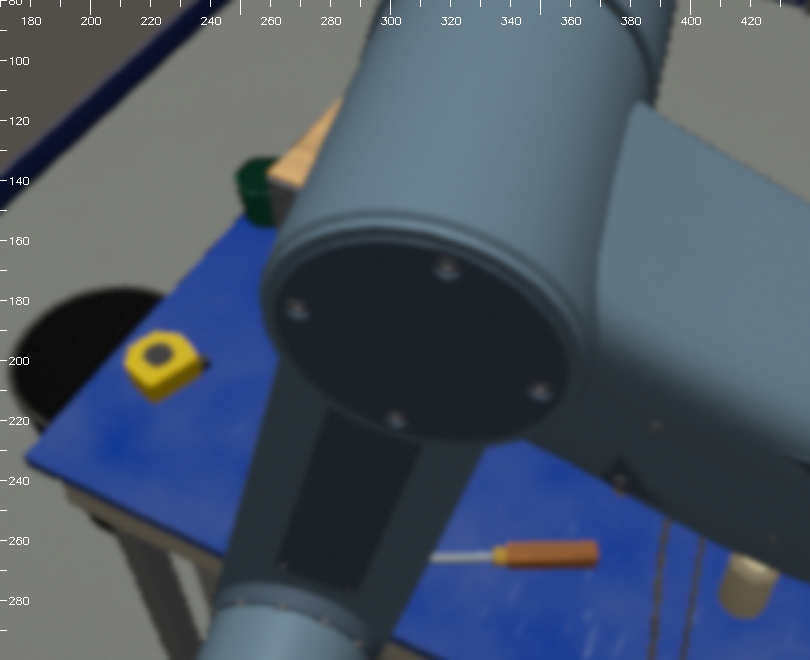

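```bash
python3 - <<'E'
from h import *
c=load("scene","a"); t=load("top","a")
P=lambda x,y:(140+x/3,90+y/3)
for n,p,z in [("hook end",P(725,372),.012),("ferrule",P(695,425),.012),("bend",P(645,500),.011),("tip",P(592,485),.011),("foot",P(240,458),0),("railLbot",P(218,382),.095),("boardFR",P(562,186),.19),("boardFL",P(205,290),.19),("boardBL",P(135,203),.19),("pinL tip",P(342,293),.159),("pinR tip",P(377,282),.159),("tape",P(238,605),.0),("padlock",P(650,330),.02)]:
    print(n,np.round(at_z(c,*p,z),3))
for n,p,z in [("hook end",(369,264),.024),("ferrule",(337,265),.012),("bottle",(418,284),.0),("tape",(223,198),.035),("boardFL",(259,138),.19)]:
    print(n,np.round(at_z(t,*p,z),3))
crop("scene","a",195,130,345,250,5,"c3.png")
crop("scene","a",325,180,400,270,6,"c4.png")
E
```

```text
hook end [ 0.453 -0.103  0.012]
ferrule [ 0.405 -0.021  0.012]
bend [0.351 0.083 0.011]
tip [0.393 0.109 0.011]
foot [0.616 0.349 0.   ]
railLbot [0.609 0.357 0.095]
boardFR [0.597 0.    0.19 ]
boardFL [0.605 0.355 0.19 ]
boardBL [0.792 0.353 0.19 ]
pinL tip [0.585 0.244 0.159]
pinR tip [0.584 0.21  0.159]
tape [0.446 0.418 0.   ]
padlock [ 0.547 -0.081  0.02 ]
hook end [ 0.445 -0.104  0.024]
ferrule [ 0.406 -0.021  0.012]
bottle [ 0.462 -0.251  0.   ]
tape [0.447 0.41  0.035]
boardFL [0.606 0.353 0.19 ]
```

View pics/c3.png

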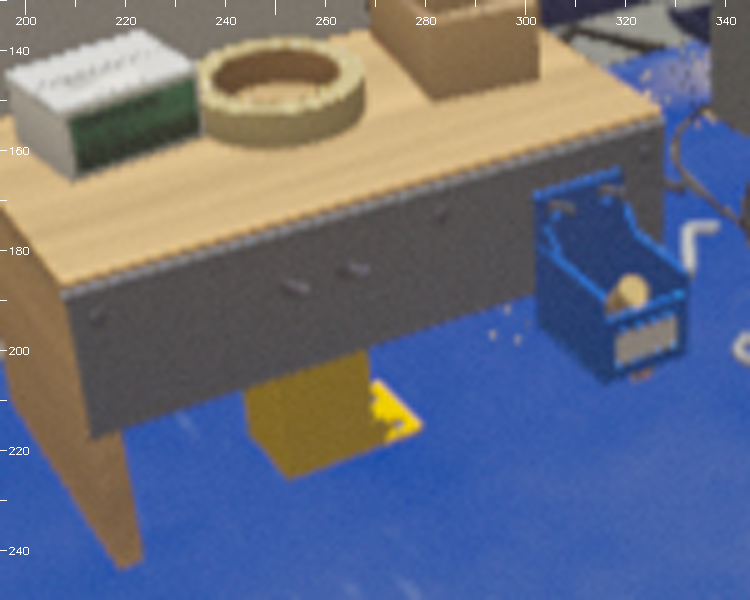

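View pics/c4.png

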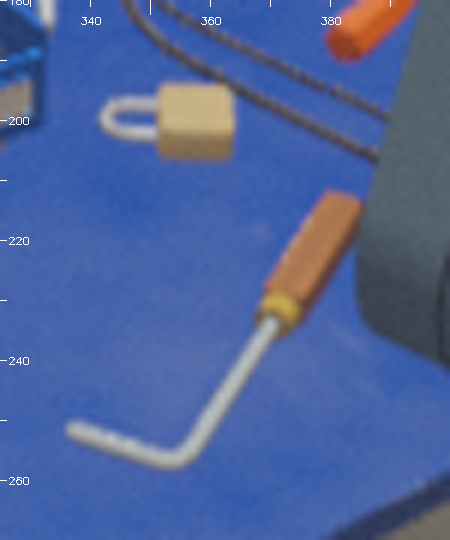

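```bash
python3 - <<'E'
from h import *
from scipy.optimize import least_squares
c=load("scene","a"); t=load("top","a")
Q=lambda x,y:(195+x/5,130+y/5)
for n,p,z in [("near left bot",Q(290,479),.0),("left far bot?",Q(250,434),.0),("box right bot",Q(388,444),.004),("plate corner near",Q(422,427),.004),("plate corner far",Q(375,380),.004)]:
    print(n,np.round(at_z(c,*p,z),4))
# riser fit (x,y,yaw)
obs=[(c,Q(62,290),(0,180,190)),(c,Q(662,118),(0,-180,190)),(c,Q(92,437),(0,180,95)),(c,Q(123,569),(3,178,0)),(c,(185,157.7),(200,180,190)),(t,(259,138.),(0,180,190)),
]
R=lambda p,P:np.array([p[0],p[1],0])+yaw(p[2])@(np.array(P)/1000.)
res=lambda p:np.concatenate([proj(k,R(p,P))[0]-np.array(uv) for k,uv,P in obs])
s=least_squares(res,[.6,.176,-1]);print(s.x,np.round(s.fun,1))
print(proj(c,[R(s.x,P) for P in[(-26,62,159),(0,62,150),(-26,28,159),(0,28,150)]]))
E
```

```text
near left bot [0.634  0.2393 0.    ]
left far bot? [0.6885 0.2397 0.    ]
box right bot [0.6272 0.1774 0.004 ]
plate corner near [0.631  0.1519 0.004 ]
plate corner far [0.6919 0.1517 0.004 ]
[ 0.59997965  0.17666394 -1.58866208] [ 0.2 -1.1  1.3 -1.7  0.1  0.5 -0.5  1.2 -0.6 -1.9 -1.2 -0.2]
[[257.0587719  188.650572  ]
 [253.23409702 187.17620668]
 [268.82564059 185.00339313]
 [264.78954994 183.63518336]]
```

```bash
python3 - <<'E'
from h import *
from scipy.optimize import least_squares
c=load("scene","a"); t=load("top","a")
Q=lambda x,y:(325+x/6,180+y/6)
T=lambda x,y:(170+x/3,80+y/3)
# bend centre, arm tip, handle far end top corners, handle front
obs=[(c,Q(175,457),(168,0,11)),(c,Q(72,428),(168,-52,11)),(c,Q(328,192),(-45,11,24)),(c,Q(361,208),(-45,-11,24)),(c,Q(272,318),(50,0,11)),
(t,T(598,542),(-45,-11,24)),(t,T(598,565),(-45,11,12)),(t,T(500,555),(45,0,12))]
R=lambda p,P:np.array([p[0],p[1],0])+yaw(p[2])@(np.array(P)/1000.)
res=lambda p:np.concatenate([proj(k,R(p,P))[0]-np.array(uv) for k,uv,P in obs])
s=least_squares(res,[.428,-.066,117],loss='soft_l1');print(s.x,np.round(res(s.x),1))
print(R(s.x,(-25,0,0)))
E
```

```text
[ 4.26589526e-01 -6.32026237e-02  1.17044300e+02] [ 0.   1.3 -0.7 -0.3  7.3  0.8 -5.1 -3.9  0.9 -0.5 -0.5 -0.7 -0.4  0.3
  1.2  0.2]
[ 0.43795651 -0.085469    0.        ]
```

```bash
python3 - <<'E'
from h import *
from scipy.optimize import least_squares
c=load("scene","a"); t=load("top","a")
Q=lambda x,y:(325+x/6,180+y/6)
T=lambda x,y:(170+x/3,80+y/3)
obs=[(c,Q(175,457),(168,0,11)),(c,Q(72,428),(168,-52,11)),(c,Q(328,192),(-45,-11,24)),(c,Q(272,318),(50,0,11)),
(t,T(598,542),(-45,11,24)),(t,T(598,567),(-45,-11,24)),(t,T(500,555),(45,0,12))]
R=lambda p,P:np.array([p[0],p[1],0])+yaw(p[2])@(np.array(P)/1000.)
res=lambda p:np.concatenate([proj(k,R(p,P))[0]-np.array(uv) for k,uv,P in obs])
s=least_squares(res,[.428,-.066,117],loss='soft_l1');print(s.x,np.round(res(s.x),1))
print(R(s.x,(-25,0,0)), proj(t,[R(s.x,P) for P in [(-45,11,24),(-45,-11,24),(-45,11,0),(-45,-11,0)]]))
E
```

```text
[ 4.27001326e-01 -6.23825026e-02  1.17380517e+02] [ 0.   1.4 -0.8 -0.1  0.  -1.3  0.7 -0.4 -0.2  5.6 -0.8 -9.4  1.   0.1]
[ 0.43849877 -0.0845818   0.        ] [[369.17091965 266.28326146]
 [368.55641412 259.61837226]
 [368.35591208 270.3746138 ]
 [367.76098635 263.76802155]]
```

```bash
cat >> h.py <<'E'
from scipy.spatial.transform import Rotation as Ro
def Rt(z,y):
    z=np.array(z,float);z/=np.linalg.norm(z);y=np.array(y,float);y-=z*(y@z);y/=np.linalg.norm(y);return np.c_[np.cross(y,z),y,z]
def down(yx):  # tool down, tool x at yaw
    a=np.radians(yx); return Rt([0,0,-1],[np.sin(a),-np.cos(a),0])
def go(p,R,s=None):
    s=s or ctrl.read_state(); R0=np.array(s["eef_rot"]);p0=np.array(s["tcp_pos"])
    d=R0.T@(np.array(p)-p0)/.03; w=np.degrees(Ro.from_matrix(R0.T@R).as_rotvec())/10
    print("shift",np.round(d,2),"turn",np.round(w,2),"rows~",round(max(np.linalg.norm(d)*30/62.5,np.linalg.norm(w)*10/10.7),1))
def st():
    s=ctrl.read_state(); print(round(s["clock"],2),"J",np.round(s["joint_positions"],1),"p",np.round(s["tcp_pos"],4),"z",np.round(np.array(s["eef_rot"])[:,2],3),"x",np.round(np.array(s["eef_rot"])[:,0],3),"F",np.round(s["force"],1),"w",round(float(s["width"]),4)); return s
E
python3 - <<'E'
from h import *
go([.4385,-.0846,.40],down(117.4)); go([.4385,-.0846,.22],down(117.4))
E
```

```text
shift [12.   -9.52  0.15] turn [-0.   -0.01 -9.2 ] rows~ 8.6
shift [12.   -9.51  6.15] turn [-0.   -0.01 -9.2 ] rows~ 8.6
```

```bash
python3 -m creep '[[0,12,-9.52,0.15,0,0,-9.2],[0,12,-9.52,0.15,0,0,-9.2],[0,12,-9.52,0.15,0,0,-9.2],[0,12,-9.52,0.15,0,0,-9.2],[0,12,-9.52,0.15,0,0,-9.2],[0,12,-9.52,0.15,0,0,-9.2],[0,12,-9.52,0.15,0,0,-9.2],[0,12,-9.52,0.15,0,0,-9.2],[0,12,-9.52,0.15,0,0,-9.2],[0,12,-9.52,5,0,0,-9.2],[0,12,-9.52,5,0,0,-9.2],[0,12,-9.52,5,0,0,-9.2]]' 70; python3 - <<'E'
from h import *
st(); snap("scene","b"); snap("top","b"); go([.4385,-.0846,.178],down(117.4))
E
```

```text
clock: 1.7
tcp_pos: [0.4369, -0.0838, 0.2513]
eef_rot: [[-0.46, 0.888, -0.006], [0.888, 0.46, 0.003], [0.005, -0.004, -1.0]]
force: [-0.6, -0.3, 0.3]
width: 0.0853
1.7 J [-25.3  14.2 113.4   0.   52.8 -52.7] p [ 0.4369 -0.0838  0.2513] z [-0.006  0.003 -1.   ] x [-0.46   0.888  0.005] F [-0.6 -0.3  0.3] w 0.0853
shift [-0.04  0.03  2.47] turn [-0.02 -0.03 -0.  ] rows~ 1.2
```

View pics/scene_b.png

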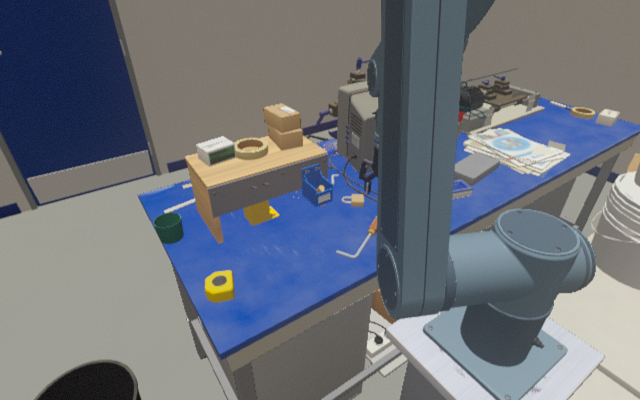

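View pics/top_b.png

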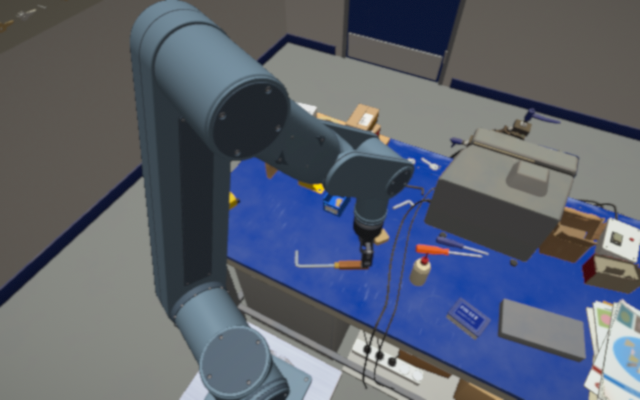

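```bash
python3 - <<'E'
from h import *
crop("top","b",280,190,450,310,4,"c5.png")
E
```

```text
(no output)
```

View pics/c5.png

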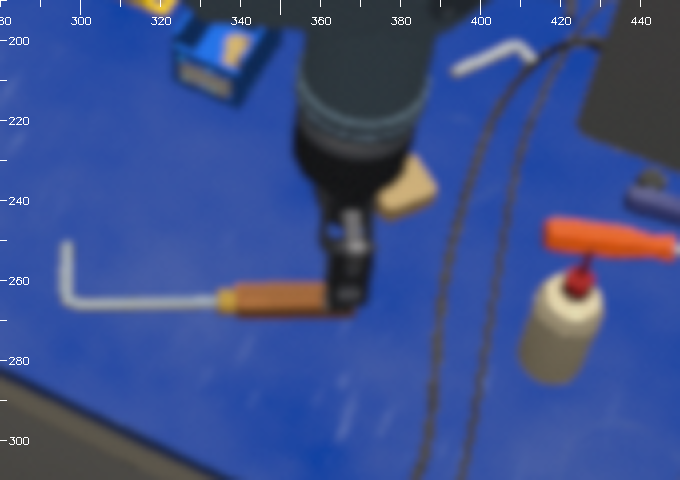

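```bash
python3 - <<'E'
from h import *
t=load("top","b")
R=lambda P:np.array([.4270,-.0624,0])+yaw(117.38)@(np.array(P)/1000.)
print(np.round(proj(t,[R(P) for P in[(168,0,11),(168,-54,11),(45,0,12)]]),1))
s=ctrl.read_state(); p=np.array(s["tcp_pos"]);Rr=np.array(s["eef_rot"])
print(np.round(proj(t,[p+Rr@[0,y,.16] for y in(-.045,.045)]),1))
E
python3 -m creep '[[0,-0.04,0.03,1.2,0,0,0],[0,-0.04,0.03,2.45,0,0,0],[0,-0.04,0.03,2.45,0,0,0],[1,-0.04,0.03,2.45,0,0,0],[1,-0.04,0.03,2.45,0,0,0],[1,-0.04,0.03,2.45,0,0,0],[1,-0.04,0.03,2.45,0,0,0],[1,-0.04,0.03,2.45,0,0,0]]' 70
```

```text
[[295.5 265.3]
 [296.2 249.5]
 [337.6 265.1]]
[[364.7 265.2]
 [362.3 237.3]]
clock: 2.8
tcp_pos: [0.4404, -0.0855, 0.1824]
eef_rot: [[-0.46, 0.888, 0.002], [0.888, 0.46, -0.001], [-0.002, 0.001, -1.0]]
force: [-1.7, 0.5, 9.2]
width: 0.0202
```

```bash
python3 -m creep '[[1,0,0,-1.5,0,0,0],[1,0,0,-3,0,0,0],[1,0,0,-3,0,0,0]]' ; python3 - <<'E'
from h import *
st(); go([.36,.312,.265],down(-1.6)); snap("scene","c"); snap("top","c"); crop("top","c",260,170,430,290,4,"c6.png")
E
```

```text
clock: 3.18
tcp_pos: [0.4412, -0.0858, 0.2745]
eef_rot: [[-0.46, 0.888, 0.007], [0.888, 0.46, -0.003], [-0.006, 0.005, -1.0]]
force: [0.2, -0.0, -1.5]
width: 0.0202
3.17 J [-25.3  12.4 111.6  -0.   55.5 -52.7] p [ 0.4412 -0.0858  0.2745] z [ 0.007 -0.003 -1.   ] x [-0.46   0.888 -0.006] F [ 0.2 -0.  -1.5] w 0.0202
shift [13.02  3.69  0.25] turn [ 5.00e-02 -1.00e-02  1.19e+01] rows~ 11.1
```

View pics/c6.png

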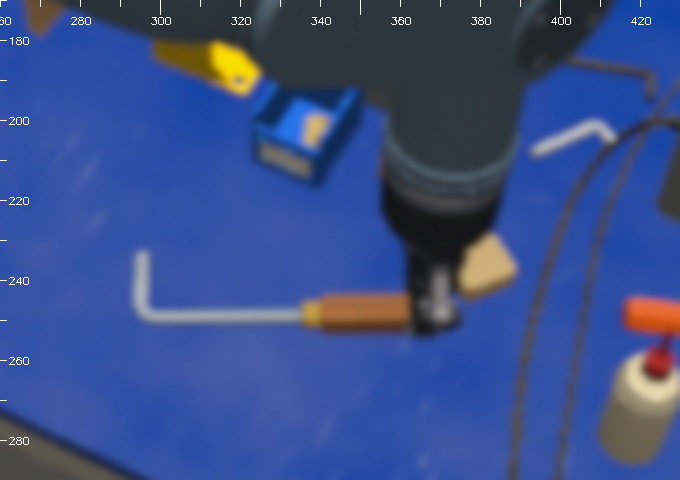

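```bash
python3 -m creep '[[1,13,3.7,0.25,0,0,11.9],[1,13,3.7,0.25,0,0,11.9],[1,13,3.7,0.25,0,0,11.9],[1,13,3.7,0.25,0,0,11.9],[1,13,3.7,0.25,0,0,11.9],[1,13,3.7,0.25,0,0,11.9],[1,13,3.7,0.25,0,0,11.9],[1,13,3.7,0.25,0,0,11.9],[1,13,3.7,0.25,0,0,11.9],[1,13,3.7,0.25,0,0,11.9],[1,13,3.7,0.25,0,0,11.9],[1,13,3.7,0.25,0,0,11.9]]' ; python3 - <<'E'
from h import *
st(); go([.36,.312,.191],down(-1.6)); snap("scene","d"); snap("top","d"); crop("top","d",140,100,400,290,3,"c7.png")
E
```

```text
clock: 4.78
tcp_pos: [0.3584, 0.3117, 0.2617]
eef_rot: [[1.0, 0.014, -0.004], [0.014, -1.0, -0.002], [-0.004, 0.002, -1.0]]
force: [1.0, 0.2, -1.8]
width: 0.0202
4.78 J [ 27.5  16.  108.8   0.   55.4 116.7] p [0.3584 0.3117 0.2617] z [-0.004 -0.002 -1.   ] x [ 1.     0.014 -0.004] F [ 1.   0.2 -1.8] w 0.0202
shift [ 0.06 -0.01  2.36] turn [0.01 0.02 0.24] rows~ 1.1
```

View pics/c7.png

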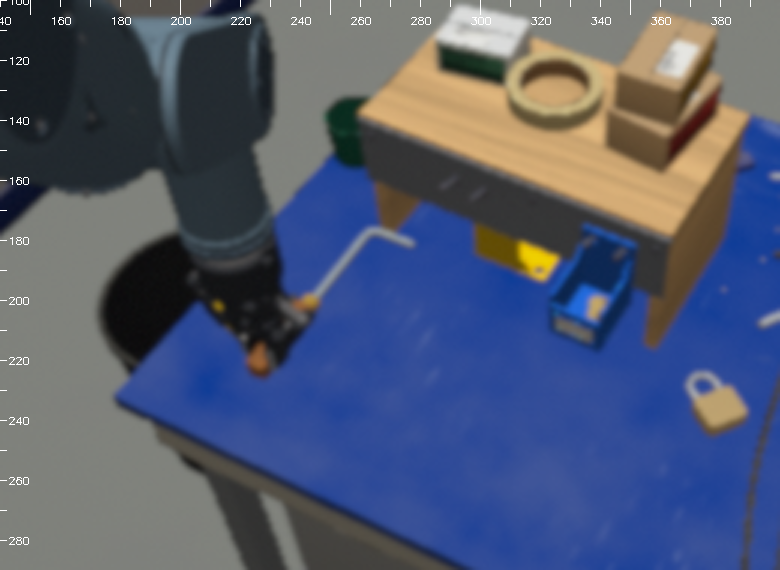

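View pics/scene_d.png

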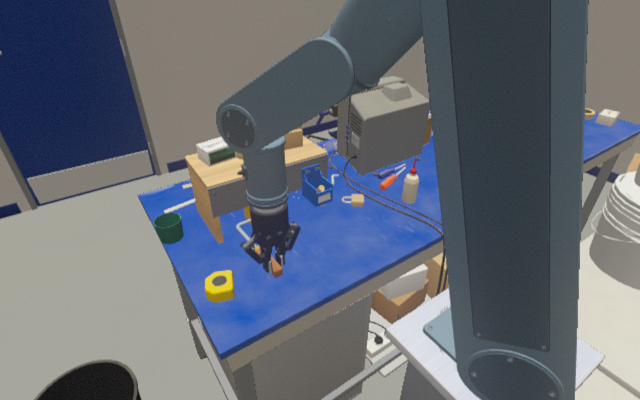

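```bash
python3 - <<'E'
from h import *
crop("top","d",250,100,400,230,5,"c8.png")
t=load("top","d");s=ctrl.read_state();p=np.array(s["tcp_pos"]);R=np.array(s["eef_rot"])
for z in (.165,.171): print(z,proj(t,[p+R@[.195,0,z],p+R@[.195,.054,z]]))
E
```

```text
0.165 [[263.42703813 173.6154403 ]
 [278.05334262 179.13678102]]
0.171 [[263.63179156 174.89360568]
 [278.20600559 180.40955068]]
```

View pics/c8.png

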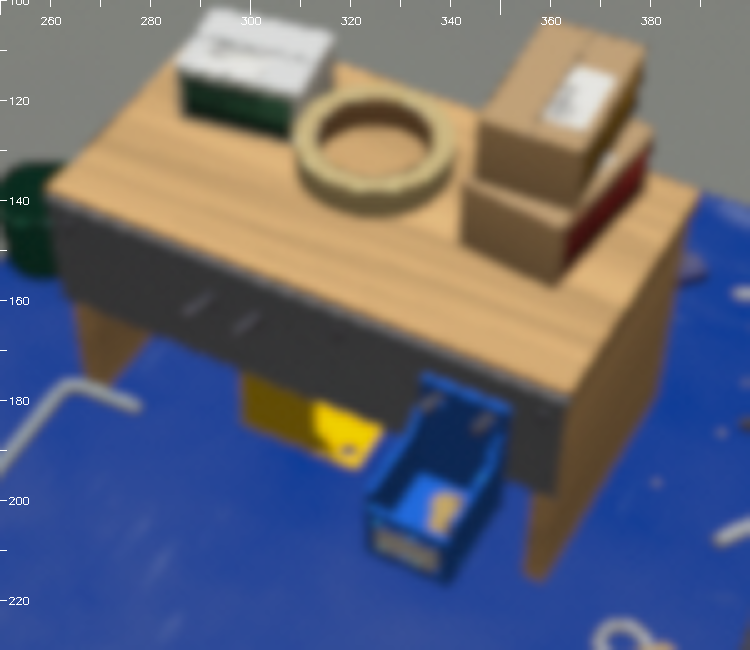

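```bash
cat > riser.py <<'E'
from h import *
from scipy.optimize import least_squares
c=load("scene","a"); t=load("top","d")
Q=lambda x,y:(195+x/5,130+y/5)
T=lambda x,y:(250+x/5,100+y/5)
obs=[(c,Q(62,290),(0,180,190)),(c,Q(662,118),(0,-180,190)),(c,Q(92,437),(0,180,95)),(c,(185,157.7),(200,180,190)),
(t,T(46,190),(0,180,190)),(t,T(567,397),(0,-180,190)),(t,T(553,495),(0,-180,95)),(t,T(68,298),(0,180,95)),(t,T(700,190),(200,-180,190))]
R=lambda p,P:np.array([p[0],p[1],0])+yaw(p[2])@(np.array(P)/1000.)
res=lambda p:np.concatenate([proj(k,R(p,P))[0]-np.array(uv) for k,uv,P in obs])
s=least_squares(res,[.6,.176,-1],loss='soft_l1')
if __name__=="__main__":
    print(s.x,np.round(res(s.x),1))
    print((proj(t,[R(s.x,P) for P in[(-26,62,159),(0,62,150),(-26,28,159),(0,28,150)]])-[250,100])*5)
    for n,uv,z in [("nearleftbot",T(243,425),0),("nearleft top",T(247,373),.074),("plate near right",T(353,469),.004),("plate far right",T(382,423),.004)]: print(n,at_z(t,*uv,z))
E
python3 riser.py
```

```text
[ 0.60159636  0.17547434 -1.53804311] [ 0.5 -1.5  1.2 -2.   0.3  0.1 -0.4 -2.2 -0.8 -0.4 -0.3 -0.5 -0.2  0.9
 -1.8 -0.4 -0.  -0.6]
[[183.89500948 314.47976388]
 [206.86446017 298.45305738]
 [231.58316501 333.89470531]
 [253.90312751 317.39091502]]
nearleftbot [0.63419797 0.23592693 0.        ]
nearleft top [0.6196574  0.22136973 0.074     ]
plate near right [0.63082391 0.14875267 0.004     ]
plate far right [0.67679763 0.14989064 0.004     ]
```

```bash
python3 - <<'E'
from h import *
go([.36,.317,.193],down(-1.5));go([.517,.317,.193],down(-1.5)); go([.517,.256,.193],down(-1.5))
E
```

```text
shift [ 0.06 -0.18  2.3 ] turn [0.01 0.02 0.26] rows~ 1.1
shift [ 5.29 -0.08  2.28] turn [0.01 0.02 0.26] rows~ 2.8
shift [5.26 1.95 2.28] turn [0.01 0.02 0.26] rows~ 2.9
```

```bash
python3 -m creep '[[1,0,-0.18,1.2,0,0,0.26],[1,0.06,-0.18,2.25,0,0,0.26],[1,0.06,-0.18,2.25,0,0,0.26],[1,1.3,-0.15,2.25,0,0,0.26],[1,2.6,-0.12,2.25,0,0,0.26],[1,3.9,-0.1,2.25,0,0,0.26],[1,5.28,-0.08,2.25,0,0,0.26],[1,5.28,-0.08,2.25,0,0,0.26]]' ; python3 - <<'E'
from h import *
st(); snap("scene","e"); snap("top","e"); crop("top","e",220,90,400,230,4,"c9.png"); crop("scene","e",180,130,330,250,5,"c10.png")
go([.517,.256,.193],down(-1.5))
E
```

```text
clock: 5.88
tcp_pos: [0.5208, 0.3174, 0.1975]
eef_rot: [[1.0, -0.025, 0.004], [-0.025, -1.0, 0.001], [0.004, -0.001, -1.0]]
force: [-0.6, 0.2, -1.3]
width: 0.0199
5.88 J [ 20.9  32.3  92.9  -0.   54.5 112.3] p [0.5208 0.3174 0.1975] z [ 0.004  0.001 -1.   ] x [ 1.    -0.025  0.004] F [-0.6  0.2 -1.3] w 0.0199
shift [0.04 2.05 0.12] turn [0.   0.   0.01] rows~ 1.0
```

View pics/c9.png

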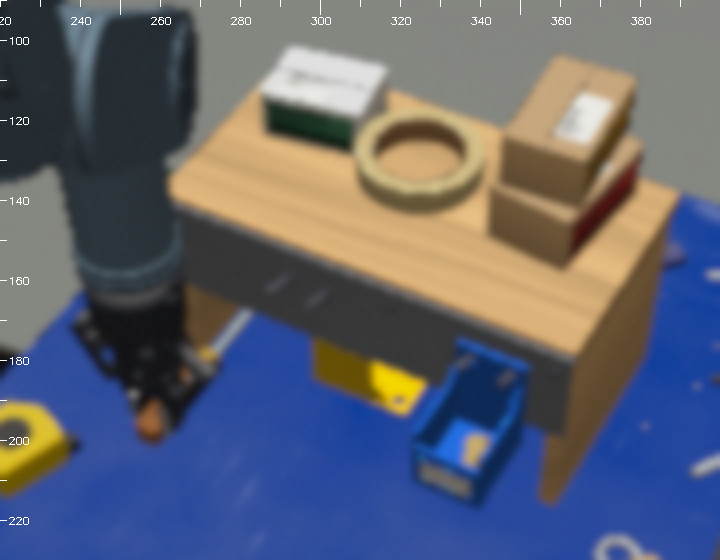

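View pics/c10.png

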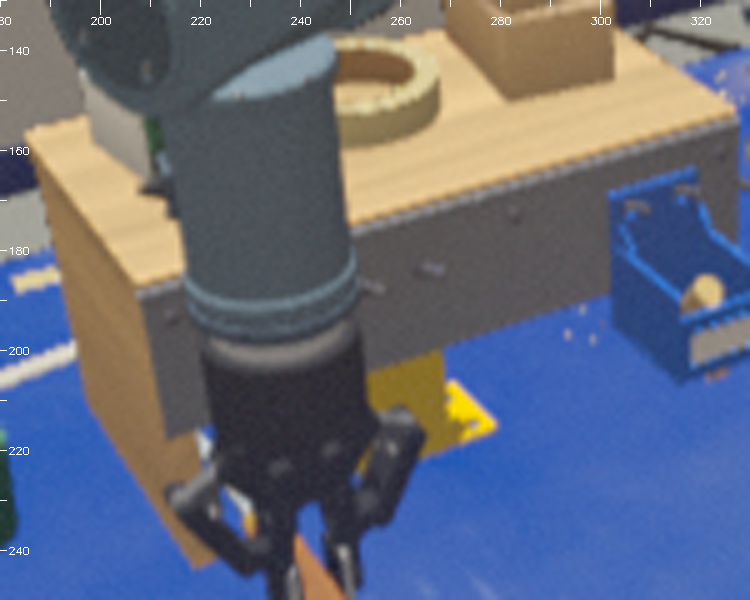

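```bash
python3 -m creep '[[1,-0.1,1,0.1,0,0,0],[1,-0.15,2.05,0.1,0,0,0],[1,-0.15,2.05,0.1,0,0,0]]' ; python3 - <<'E'
from h import *
st(); snap("scene","f"); crop("scene","f",180,130,330,250,5,"c11.png");snap("top","f"); crop("top","f",220,90,400,230,4,"c12.png")
E
```

```text
clock: 6.35
tcp_pos: [0.5099, 0.255, 0.1934]
eef_rot: [[1.0, -0.026, -0.002], [-0.026, -1.0, -0.001], [-0.002, 0.001, -1.0]]
force: [1.1, 1.4, -1.1]
width: 0.0201
6.35 J [ 15.4  29.6  98.9  -0.   51.6 106.8] p [0.5099 0.255  0.1934] z [-0.002 -0.001 -1.   ] x [ 1.    -0.026 -0.002] F [ 1.1  1.4 -1.1] w 0.0201
```

View pics/c12.png

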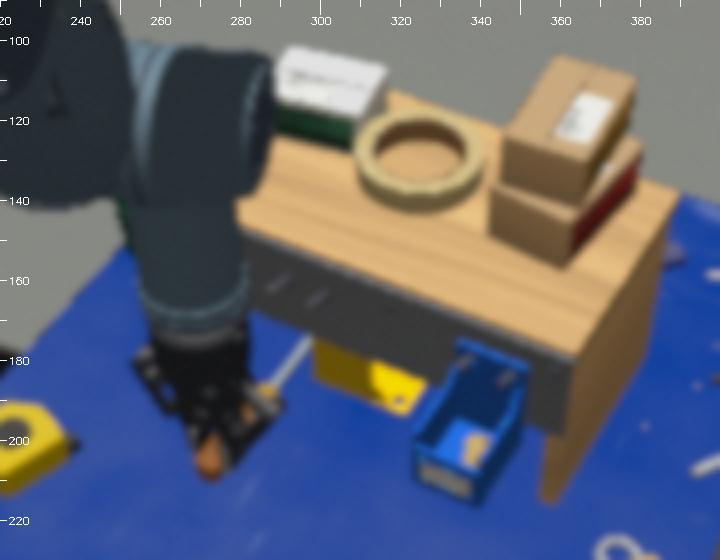

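```bash
python3 -m creep '[[1,-0.3,0,0,0,0,0],[1,-0.8,0,0,0,0,0],[1,-1.4,0,0,0,0,0],[1,-2.0,0,0,0,0,0],[1,-2.6,0,0,0,0,0],[1,-3,0,0,0,0,0]]' ; python3 - <<'E'
from h import *
st(); snap("scene","g"); crop("scene","g",180,130,330,250,5,"c11.png");snap("top","g"); crop("top","g",220,90,400,230,4,"c12.png")
E
```

```text
clock: 7.2
tcp_pos: [0.4198, 0.259, 0.1933]
eef_rot: [[1.0, -0.024, -0.0], [-0.024, -1.0, -0.0], [-0.0, 0.0, -1.0]]
force: [0.8, 0.7, -0.9]
width: 0.02
7.2 J [ 18.7  23.6 110.    0.   46.4 110.1] p [0.4198 0.259  0.1933] z [-0. -0. -1.] x [ 1.    -0.024 -0.   ] F [ 0.8  0.7 -0.9] w 0.02
```

View pics/c12.png

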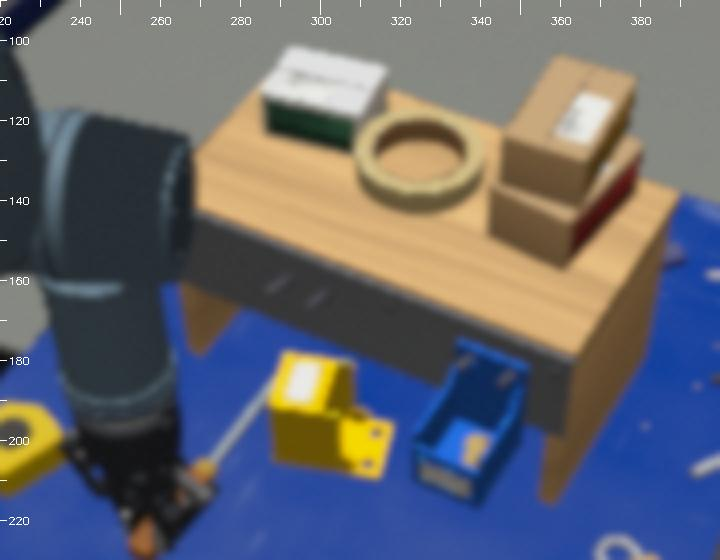

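```bash
python3 -m creep '[[1,-0.3,0,0,0,0,0],[1,-0.9,0,0,0,0,0],[1,-1.5,0,0,0,0,0],[1,-2.1,0,0,0,0,0],[1,-2.7,0,0,0,0,0],[1,-3.3,0,0,0,0,0],[1,-3.6,0,0,0,0,0],[1,-3.6,0,0,0,0,0]]' ; python3 - <<'E'
from h import *
st(); snap("scene","h"); crop("scene","h",200,150,350,270,5,"c11.png");snap("top","h"); crop("top","h",200,110,380,250,4,"c12.png")
E
```

```text
clock: 8.3
tcp_pos: [0.3127, 0.2613, 0.1932]
eef_rot: [[1.0, -0.025, -0.001], [-0.025, -1.0, -0.0], [-0.001, 0.0, -1.0]]
force: [-0.3, 0.4, -0.8]
width: 0.0201
8.3 J [ 24.1  16.9 121.6   0.   41.5 115.5] p [0.3127 0.2613 0.1932] z [-0.001 -0.    -1.   ] x [ 1.    -0.025 -0.001] F [-0.3  0.4 -0.8] w 0.0201
```

View pics/c12.png

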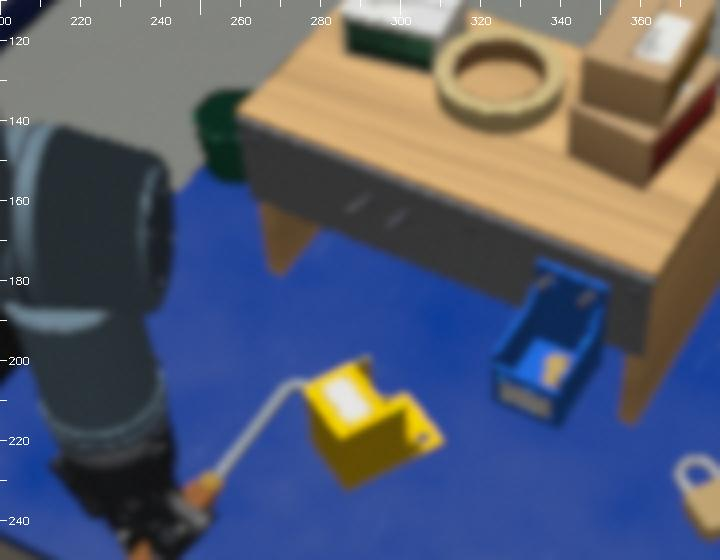

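View pics/scene_h.png

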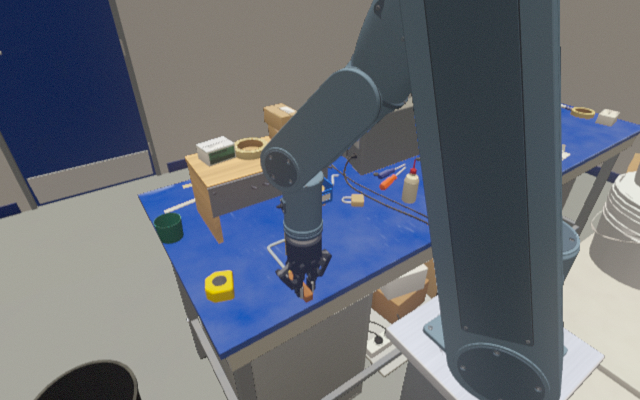

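```bash
python3 -m creep '[[1,0.6,-0.2,0,0,0,0],[1,0.6,-0.2,-0.2,0,0,0],[1,0.6,-0.2,-2,0,0,0],[1,0.6,-0.2,-4,0,0,0],[1,0.6,-0.2,-4,0,0,0]]' ; python3 - <<'E'
from h import *
st(); go([.36,.1,.31],down(117.3));go([.4404,-.087,.31],down(117.3))
E
```

```text
clock: 9.02
tcp_pos: [0.3329, 0.2674, 0.3176]
eef_rot: [[1.0, -0.025, 0.009], [-0.025, -1.0, 0.004], [0.009, -0.004, -1.0]]
force: [1.1, -0.2, -0.6]
width: 0.0204
9.03 J [ 23.7   6.8 111.3   0.   61.3 115.2] p [0.3329 0.2674 0.3176] z [ 0.009  0.004 -1.   ] x [ 1.    -0.025  0.009] F [ 1.1 -0.2 -0.6] w 0.0204
shift [1.04 5.55 0.24] turn [  0.04  -0.05 -11.88] rows~ 11.1
shift [ 3.88 11.72  0.24] turn [  0.04  -0.05 -11.88] rows~ 11.1
```

```bash
python3 -m creep '[[1,0,0,0.2,0,0,-11.88],[1,0,0.2,0.2,0,0,-11.88],[1,0,0.5,0.2,0,0,-11.88],[1,0.2,1,0.2,0,0,-11.88],[1,0.2,1.5,0.2,0,0,-11.88],[1,0.4,2,0.2,0,0,-11.88],[1,0.5,3,0.2,0,0,-11.88],[1,1,5,0.2,0,0,-11.88],[1,1.7,7,0.2,0,0,-11.88],[1,2.4,9,0.2,0,0,-11.88],[1,3.9,11,0.2,0,0,-11.88],[1,3.9,11.7,0.2,0,0,-11.88]]' ; python3 - <<'E'
from h import *
st(); go([.4404,-.087,.186],down(117.3)); snap("top","i"); crop("top","i",200,110,380,250,4,"c12.png")
snap("scene","i"); crop("scene","i",200,150,350,270,5,"c11.png")
E
```

```text
clock: 10.52
tcp_pos: [0.4342, -0.0738, 0.3062]
eef_rot: [[-0.464, 0.886, -0.001], [0.886, 0.464, 0.001], [0.002, -0.001, -1.0]]
force: [1.2, 0.7, -1.2]
width: 0.0196
10.53 J [-24.2   9.2 110.3   0.   60.6 -51.9] p [ 0.4342 -0.0738  0.3062] z [-0.001  0.001 -1.   ] x [-0.464  0.886  0.002] F [ 1.2  0.7 -1.2] w 0.0196
shift [-0.49 -0.02  4.01] turn [-0.   -0.01  0.04] rows~ 1.9
```

View pics/top_i.png

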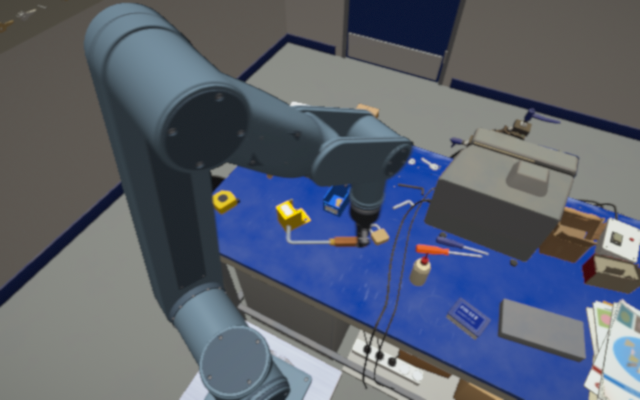

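View pics/c11.png

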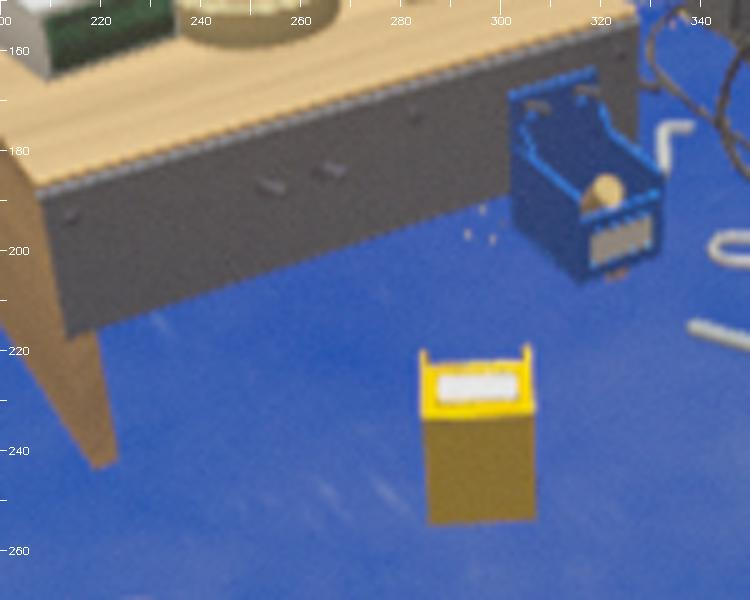

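```bash
python3 -m creep '[[1,-0.5,0,1.5,0,0,0],[1,-0.5,0,3,0,0,0],[1,-0.5,0,3.8,0,0,0],[1,-0.5,0,4.1,0,0,0],[1,-0.5,0,4.1,0,0,0]]' ; python3 - <<'E'
from h import *
st()
E
```

```text
clock: 11.25
tcp_pos: [0.4408, -0.0853, 0.1839]
eef_rot: [[-0.459, 0.888, -0.002], [0.888, 0.459, 0.001], [0.001, -0.001, -1.0]]
force: [1.1, 0.1, -0.5]
width: 0.0199
11.25 J [-25.2  21.2 116.5   0.   42.4 -52.6] p [ 0.4408 -0.0853  0.1839] z [-0.002  0.001 -1.   ] x [-0.459  0.888  0.001] F [ 1.1  0.1 -0.5] w 0.0199
```

```bash
python3 -m creep '[[1,0,0,0.1,0,0,0],[1,0,0,0.1,0,0,0],[0.6,0,0,0.1,0,0,0],[0.3,0,0,0.1,0,0,0],[0,0,0,0.1,0,0,0],[0,0,0,0.1,0,0,0],[0,0,0,-2,0,0,0],[0,0,0,-4,0,0,0],[0,0,0,-4,0,0,0]]' ; python3 - <<'E'
from h import *
st(); snap("top","j"); crop("top","j",250,150,400,280,5,"c12.png")
snap("scene","j"); crop("scene","j",260,190,390,290,6,"c11.png")
E
```

```text
clock: 12.38
tcp_pos: [0.443, -0.0864, 0.3087]
eef_rot: [[-0.46, 0.888, 0.009], [0.888, 0.46, -0.004], [-0.008, 0.006, -1.0]]
force: [0.2, 0.2, -0.4]
width: 0.0849
12.38 J [-25.3   9.9 109.    0.   60.5 -52.6] p [ 0.443  -0.0864  0.3087] z [ 0.009 -0.004 -1.   ] x [-0.46   0.888 -0.008] F [ 0.2  0.2 -0.4] w 0.0849
```

View pics/c12.png

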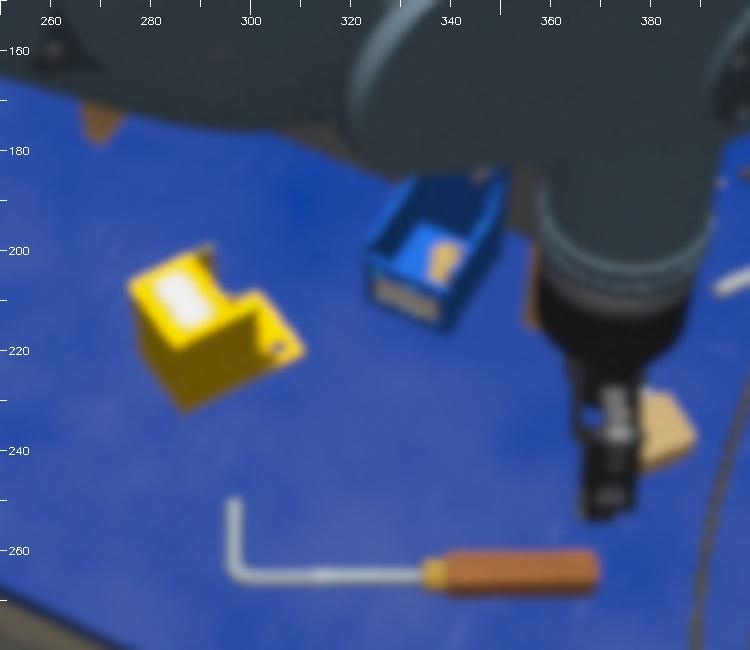

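View pics/c11.png

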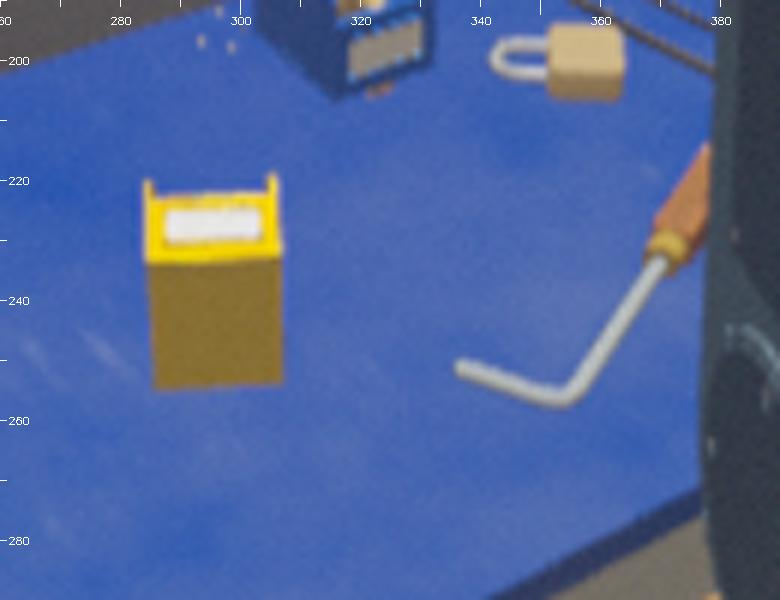

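```bash
cat > binfit.py <<'E'
from h import *
from scipy.optimize import least_squares
c=load("scene","j"); t=load("top","j")
S=lambda x,y:(260+x/6,190+y/6)
T=lambda x,y:(250+x/5,150+y/5)
obs=[(c,S(147,262),(-37,29,0)),(c,S(282,258),(-37,-29,0)),(c,S(282,384),(37,-29,0)),(c,S(155,389),(37,29,0)),(c,S(273,192),(-37,-29,42)),(c,S(148,198),(-37,29,42)),
(t,T(178,348),(-37,-29,0)),(t,T(187,412),(37,-29,0)),(t,T(128,286),(-37,29,0)),(t,T(304,352),(33,-29,90))]
def W(p,P):
    x,y,z=np.array(P)/1000; a=np.radians(p[2]); h=np.array([np.cos(a),np.sin(a)]); n=np.array([-h[1],h[0]])
    return np.r_[np.array(p[:2])+h*z+n*y,.037-x]
res=lambda p:np.concatenate([proj(k,W(p,P))[0]-np.array(uv) for k,uv,P in obs])
s=least_squares(res,[.45,.2,-30],loss='soft_l1');B=s.x
if __name__=="__main__":
    print(B,np.round(res(B),1)); print(W(B,(0,0,29)),W(B,(0,0,90)))
E
python3 binfit.py
```

```text
[  0.45564138   0.19722433 -29.4568884 ] [ 0.1 -0.7  0.2 -1.2  0.6 -0.4  0.1 -0.1  0.8  0.  -0.2  0.1 -0.8 -0.4
 -1.   0.8 -0.3 -0.8 -0.2 -0.7]
[0.48089243 0.18296304 0.037     ] [0.53400672 0.15296516 0.037     ]
```

```bash
python3 - <<'E'
import numpy as np
from scipy.optimize import least_squares
D=[(14.86,102.87,.2356,-.4967,.4039,-76.25),(14.2,127.6,.4369,-.0838,.2513,-25.3),(12.4,124,.4412,-.0858,.2745,-25.3),(16,124.8,.3584,.3117,.2617,27.5),(32.3,125.2,.5208,.3174,.1975,20.9),(29.6,128.5,.5099,.255,.1934,15.4),(23.6,133.6,.4198,.259,.1933,18.7),(16.9,138.5,.3127,.2613,.1932,24.1),(6.8,118.1,.3329,.2674,.3176,23.7),(9.2,119.5,.4342,-.0738,.3062,-24.2),(21.2,137.7,.4408,-.0853,.1839,-25.2),(9.9,118.9,.443,-.0864,.3087,-25.3)]
D=np.array(D);q2,q23=np.radians(D[:,0]),np.radians(D[:,1])
def f(p):
    b,a1,L2,L3,e,d=p
    R=np.sqrt(D[:,2]**2+D[:,3]**2-b*b); j1=np.degrees(np.arctan2(D[:,3],D[:,2])-np.arcsin(b/np.hypot(D[:,2],D[:,3])))
    return np.r_[a1+L2*np.sin(q2)+L3*np.sin(q23)+e*np.cos(q23)-R, d+L2*np.cos(q2)+L3*np.cos(q23)-e*np.sin(q23)-D[:,4],(j1-D[:,5])*.005]
s=least_squares(f,[.11,0,.4,.4,0,.2]);print(s.x,np.abs(s.fun).max())
E
```

```text
[0.11084436 0.00057233 0.53259707 0.42663911 0.06102308 0.04357428] 0.0013669807833953107
```

```bash
python3 - <<'E'
from h import *
go([.4817,.1824,.34],down(150.5));go([.4817,.1824,.195],down(150.5))
E
```

```text
shift [ 7.32  5.31 -1.18] turn [ 0.    0.01 -3.31] rows~ 4.4
shift [7.32 5.3  3.65] turn [ 0.    0.01 -3.31] rows~ 4.7
```

```bash
python3 -m creep '[[0,0.5,0,-1.8,0,0,-1],[0,2,1,-2.2,0,0,-2],[0,4,2.8,-2,0,0,-3.3],[0,6,4.3,-1.2,0,0,-3.3],[0,7.32,5.3,-0.5,0,0,-3.3],[0,7.32,5.3,0,0,0,-3.3],[0,7.32,5.3,0,0,0,-3.3]]' 40; python3 - <<'E'
from h import *
st(); go([.4817,.1824,.195],down(150.5)); snap("top","k"); crop("top","k",250,150,400,280,5,"c12.png")
E
```

```text
clock: 13.35
tcp_pos: [0.4801, 0.1837, 0.3003]
eef_rot: [[-0.871, 0.492, -0.008], [0.492, 0.871, -0.001], [0.007, -0.005, -1.0]]
force: [-0.2, -0.6, 0.0]
width: 0.0852
13.35 J [  8.5  16.8 101.    0.   62.6 -52.1] p [0.4801 0.1837 0.3003] z [-0.008 -0.001 -1.   ] x [-0.871  0.492  0.007] F [-0.2 -0.6  0. ] w 0.0852
shift [-0.09  0.01  3.51] turn [-0.03 -0.04  0.  ] rows~ 1.7
```

View pics/c12.png

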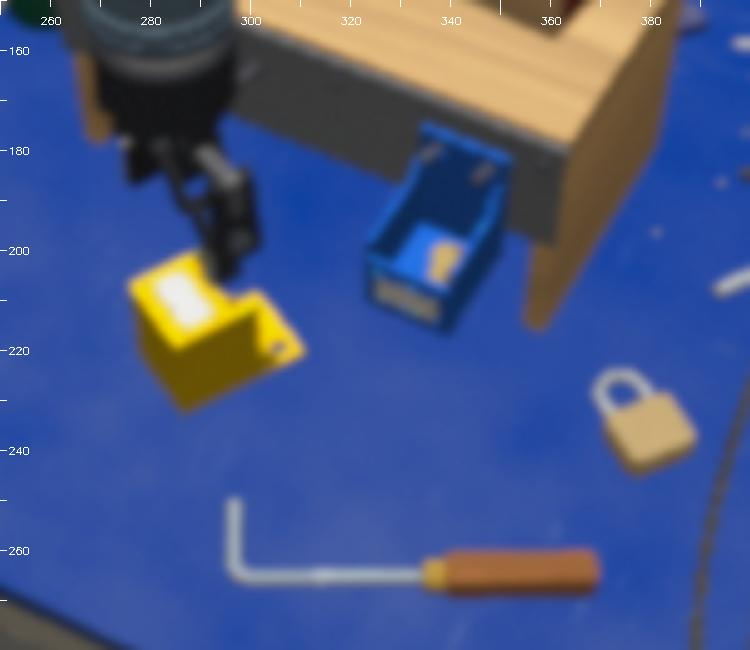

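```bash
python3 -m creep '[[0,-0.1,0,1.5,0,0,0],[0,-0.1,0,3,0,0,0],[0,-0.1,0,3.5,0,0,0],[0,-0.1,0,3.5,0,0,0],[1,-0.1,0,3.5,0,0,0],[1,-0.1,0,3.5,0,0,0],[1,-0.1,0,3.5,0,0,0],[1,-0.1,0,3.5,0,0,0],[1,-0.1,0,3.5,0,0,0]]' 40; python3 - <<'E'
from h import *
st(); go([.42,.19,.21],down(90)); go([.42,.19,.197],down(90))
E
```

```text
clock: 14.52
tcp_pos: [0.4851, 0.1809, 0.2011]
eef_rot: [[-0.869, 0.494, 0.004], [0.494, 0.869, 0.0], [-0.003, 0.002, -1.0]]
force: [-0.0, -0.8, 7.5]
width: 0.0575
14.53 J [  8.1  24.7 106.3  -0.   48.7 -52.2] p [0.4851 0.1809 0.2011] z [ 0.004  0.    -1.   ] x [-0.869  0.494 -0.003] F [-0.  -0.8  7.5] w 0.0575
shift [ 2.03 -0.81 -0.31] turn [0.02 0.01 6.04] rows~ 5.6
shift [ 2.04 -0.81  0.13] turn [0.02 0.01 6.04] rows~ 5.6
```

```bash
python3 -m creep '[[1,0,0,-0.8,0,0,0],[1,0.5,-0.2,-0.8,0,0,1],[1,1,-0.4,-0.8,0,0,2],[1,1.5,-0.6,-0.8,0,0,3],[1,2,-0.8,-0.8,0,0,4],[1,2,-0.8,-0.8,0,0,5],[1,2,-0.8,-0.8,0,0,6],[1,2,-0.8,-0.8,0,0,6],[1,2,-0.8,-0.3,0,0,6],[1,2,-0.8,-0.1,0,0,6],[1,2,-0.8,-0.1,0,0,6]]' ; python3 - <<'E'
from h import *
st(); snap("top","l"); crop("top","l",230,150,380,280,5,"c12.png"); snap("scene","l");crop("scene","l",250,170,400,290,5,"c11.png")
E
```

```text
clock: 15.9
tcp_pos: [0.42, 0.1897, 0.202]
eef_rot: [[-0.008, 1.0, -0.001], [1.0, 0.008, -0.0], [-0.0, -0.001, -1.0]]
force: [0.8, -0.7, -2.4]
width: 0.0574
15.9 J [ 10.4  20.2 114.1   0.   45.8   9.9] p [0.42   0.1897 0.202 ] z [-0.001 -0.    -1.   ] x [-0.008  1.    -0.   ] F [ 0.8 -0.7 -2.4] w 0.0574
```

View pics/c11.png

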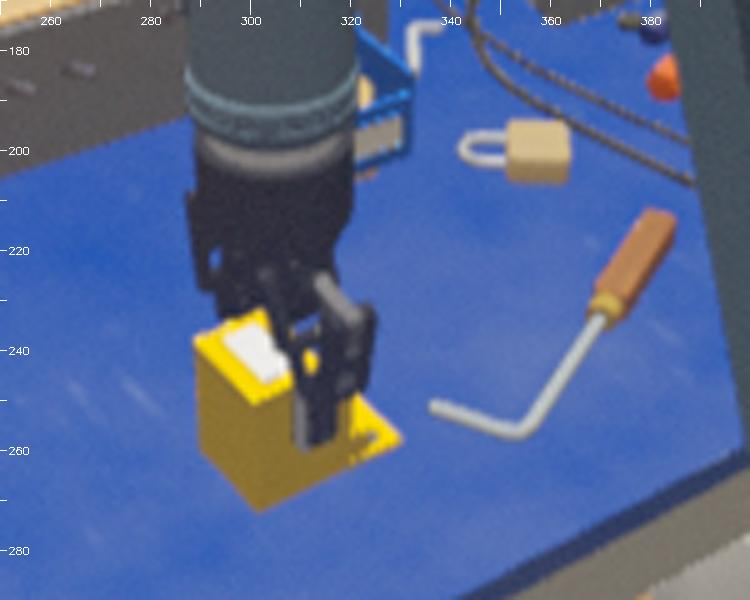

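View pics/c12.png

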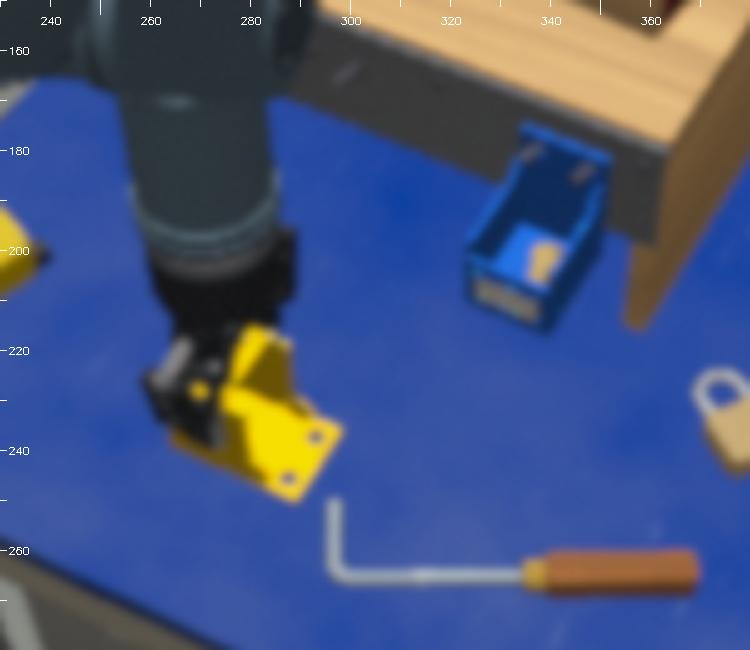

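```bash
python3 -m creep '[[1,0,0,0.05,0,0,0],[0.6,0,0,0.05,0,0,0],[0.3,0,0,0.05,0,0,0],[0,0,0,0.05,0,0,0],[0,0,0,0.05,0,0,0],[0,0,0,0,0,0,0],[0,0,0,-1.5,0,0,0],[0,0,0,-3.3,0,0,0],[0,0,0,-3.3,0,0,0]]' ; python3 - <<'E'
from h import *
st()
a=np.radians(45);d=np.array([0,np.sin(a),-np.cos(a)]);g=np.array([.42,.1875,.037]);R=Rt(d,[1,0,0])
go(g-.235*d,R); go(g-.155*d,R)
snap("scene","m");crop("scene","m",250,170,400,290,5,"c11.png")
E
```

```text
clock: 17.12
tcp_pos: [0.4218, 0.1901, 0.3053]
eef_rot: [[-0.006, 1.0, 0.009], [1.0, 0.006, 0.002], [0.002, 0.009, -1.0]]
force: [-0.6, 0.6, 0.3]
width: 0.0853
17.12 J [ 10.4  11.3 107.8  -0.   60.4  10. ] p [0.4218 0.1901 0.3053] z [ 0.009  0.002 -1.   ] x [-0.006  1.     0.002] F [-0.6  0.6  0.3] w 0.0853
shift [-5.63 -0.13  3.39] turn [0.03 4.49 0.06] rows~ 4.2
shift [-3.75 -0.13  5.28] turn [0.03 4.49 0.06] rows~ 4.2
```

View pics/c11.png

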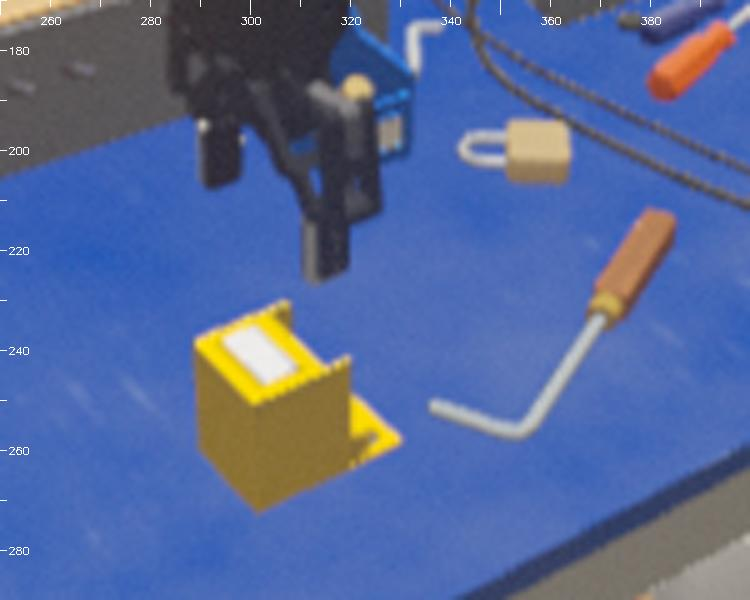

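```bash
python3 - <<'E'
from h import *
c=load("scene","m")
for x,y,z in[(197,452,0),(259,512,0),(401,440,.003),(259,404,.074),(195,340,.074)]: print(at_z(c,250+x/5,170+y/5,z))
E
```

```text
[0.44584147 0.22585851 0.        ]
[0.39040164 0.22233329 0.        ]
[0.39061332 0.13410712 0.003     ]
[0.38729433 0.2222338  0.074     ]
[0.44622311 0.22323047 0.074     ]
```

```bash
python3 -m creep '[[0,-1.5,-0.13,0,0.03,1.1,0.06],[0,-3,-0.13,0.4,0.03,2.2,0.06],[0,-4.5,-0.13,1.5,0.03,3.3,0.06],[0,-5.6,-0.13,3.4,0.03,4.5,0.06],[0,-5.6,-0.13,3.4,0.03,4.5,0.06]]' ; python3 - <<'E'
from h import *
st()
a=np.radians(45);d=np.array([0,np.sin(a),-np.cos(a)]);g=np.array([.4185,.1875,.038]);R=Rt(d,[1,0,0])
go(g-.155*d,R)
snap("scene","n");crop("scene","n",250,150,450,290,4,"c11.png")
E
```

```text
clock: 17.8
tcp_pos: [0.4162, 0.0195, 0.1948]
eef_rot: [[0.018, 1.0, -0.007], [0.702, -0.007, 0.712], [0.712, -0.017, -0.702]]
force: [-0.2, -0.6, 0.0]
width: 0.0852
17.8 J [-29.6  24.9 120.5  41.7  68.  -56.6] p [0.4162 0.0195 0.1948] z [-0.007  0.712 -0.702] x [0.018 0.702 0.712] F [-0.2 -0.6  0. ] w 0.0852
shift [0.25 0.09 2.49] turn [-0.04 -0.04 -0.1 ] rows~ 1.2
```

View pics/c11.png

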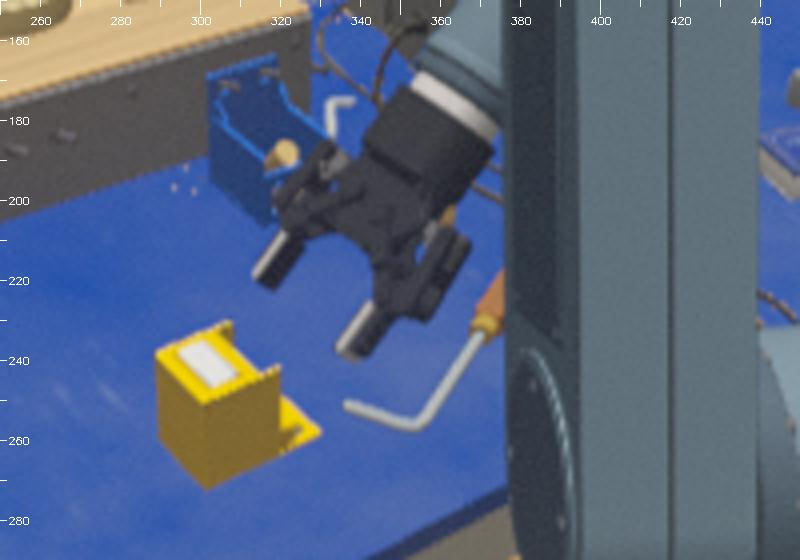

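```bash
python3 -m creep '[[0,0.25,0.09,0.8,-0.04,-0.04,-0.1],[0,0.25,0.09,1.6,-0.04,-0.04,-0.1],[0,0.25,0.09,2.45,-0.04,-0.04,-0.1],[0,0.25,0.09,2.45,-0.04,-0.04,-0.1],[1,0.25,0.09,2.45,-0.04,-0.04,-0.1],[1,0.25,0.09,2.45,-0.04,-0.04,-0.1],[1,0.25,0.09,2.45,-0.04,-0.04,-0.1],[1,0.25,0.09,2.45,-0.04,-0.04,-0.1]]' 45; python3 - <<'E'
from h import *
st()
snap("scene","o");crop("scene","o",250,150,450,290,4,"c11.png")
E
```

```text
clock: 18.85
tcp_pos: [0.4201, 0.0784, 0.1533]
eef_rot: [[-0.011, 1.0, 0.003], [0.712, 0.006, 0.702], [0.702, 0.01, -0.712]]
force: [-0.7, -2.5, 7.2]
width: 0.0578
18.85 J [-21.8  29.5 122.8  49.4  59.3 -60.6] p [0.4201 0.0784 0.1533] z [ 0.003  0.702 -0.712] x [-0.011  0.712  0.702] F [-0.7 -2.5  7.2] w 0.0578
```

View pics/c11.png

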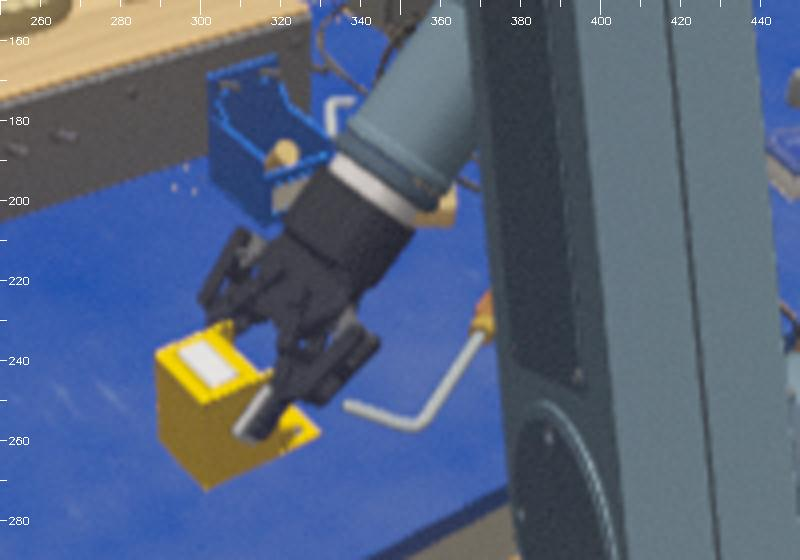

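```bash
python3 - <<'E'
from h import *
s=st();R0=np.array(s["eef_rot"]);p0=np.array(s["tcp_pos"])
g0=p0+.155*R0[:,2]
for i in range(1,12):
    th=45-9*(max(i-1,0)); 
    R=R0@Ro.from_rotvec([0,np.radians(-9*(i-1)),0]).as_matrix()
    g=g0+np.array([0,min(i,11)/11*.012,min(i/3,1)*.065])
    d=R0.T@(g-.155*R[:,2]-p0)/.03
    print(i,np.round(d,2),-.9*(i-1))
E
```

```text
18.9 J [-21.8  29.5 122.8  49.4  59.3 -60.6] p [0.4201 0.0784 0.1533] z [ 0.003  0.702 -0.712] x [-0.011  0.712  0.702] F [-0.  -3.5  7. ] w 0.0574
1 [ 0.53  0.01 -0.49] -0.0
2 [ 1.87  0.01 -0.91] -0.9
3 [ 3.2   0.02 -1.21] -1.8
4 [ 3.97  0.02 -0.88] -2.7
5 [ 4.69  0.02 -0.43] -3.6
6 [5.33 0.02 0.12] -4.5
7 [5.88 0.02 0.77] -5.4
8 [6.33 0.02 1.48] -6.3
9 [6.67 0.02 2.26] -7.2
10 [6.88 0.02 3.07] -8.1
11 [6.97 0.02 3.9 ] -9.0
```

```bash
python3 -m creep '[[1,0.53,0.01,-0.5,0,0,0],[1,1.87,0.01,-0.9,0,-0.9,0],[1,3.2,0.02,-1.2,0,-1.8,0],[1,3.97,0.02,-0.88,0,-2.7,0],[1,4.7,0.02,-0.43,0,-3.6,0],[1,5.33,0.02,0.12,0,-4.5,0],[1,5.88,0.02,0.77,0,-5.4,0],[1,6.33,0.02,1.48,0,-6.3,0],[1,6.67,0.02,2.26,0,-7.2,0],[1,6.88,0.02,3.07,0,-8.1,0],[1,6.97,0.02,3.9,0,-9,0],[1,6.97,0.02,3.9,0,-9,0]]' ; python3 - <<'E'
from h import *
s=st();print(np.array(s["tcp_pos"])+.155*np.array(s["eef_rot"])[:,2])
snap("scene","p");crop("scene","p",200,130,400,280,4,"c11.png");snap("top","p");crop("top","p",200,130,400,280,4,"c12.png")
E
```

```text
clock: 20.4
tcp_pos: [0.4177, 0.3111, 0.2133]
eef_rot: [[-0.003, 1.0, 0.009], [0.701, 0.008, -0.713], [-0.713, 0.005, -0.701]]
force: [0.2, -1.0, -3.5]
width: 0.0578
20.4 J [ 36.1  35.1  94.8 -36.   82.4  51.2] p [0.4177 0.3111 0.2133] z [ 0.009 -0.713 -0.701] x [-0.003  0.701 -0.713] F [ 0.2 -1.  -3.5] w 0.0578
[0.41909405 0.20058957 0.10468538]
```

View pics/c11.png

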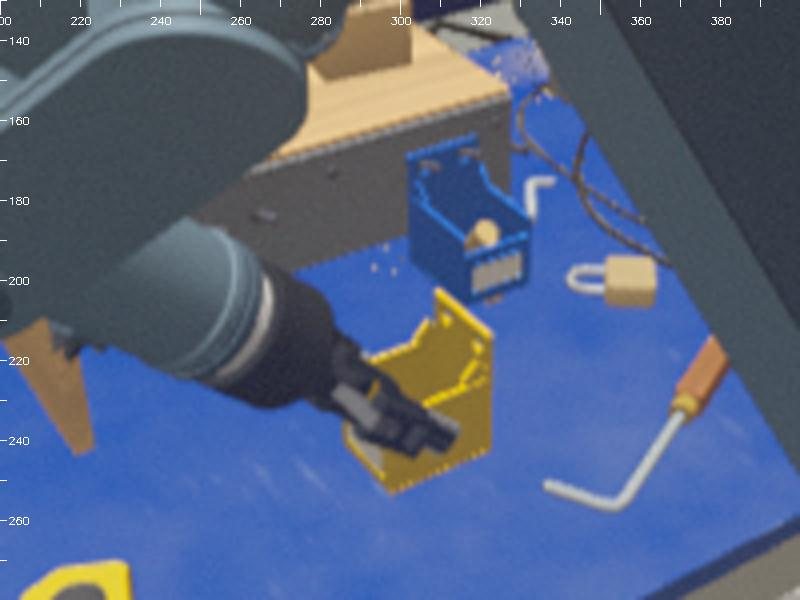

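View pics/c12.png

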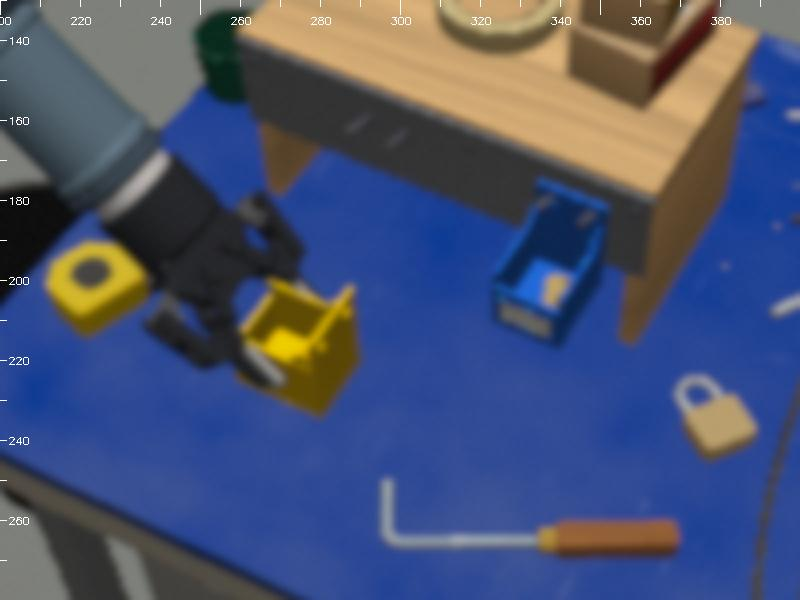

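```bash
python3 -m creep '[[1,0.5,0,0.5,0,0,0],[1,1,0,1,0,0,0],[1,1.4,0,1.38,0,0,0],[1,1.5,0,1.47,0,0,0],[1,1.5,0,1.47,0,0,0]]' ; python3 - <<'E'
from h import *
s=st();print(np.array(s["tcp_pos"])+.155*np.array(s["eef_rot"])[:,2])
E
```

```text
clock: 21.12
tcp_pos: [0.4189, 0.3101, 0.1527]
eef_rot: [[0.001, 1.0, 0.01], [0.702, 0.006, -0.712], [-0.712, 0.008, -0.702]]
force: [-0.1, 0.9, -1.5]
width: 0.0573
21.12 J [ 35.9  40.2  96.2 -36.7  76.9  55.3] p [0.4189 0.3101 0.1527] z [ 0.01  -0.712 -0.702] x [ 0.001  0.702 -0.712] F [-0.1  0.9 -1.5] w 0.0573
[0.42044068 0.19966934 0.04390047]
```

Not in contact yet (Fz unchanged); keep lowering by small steps.

```bash
python3 -m creep '[[1,0.08,0,0.08,0,0,0],[1,0.08,0,0.08,0,0,0]]' ; python3 -m creep '[[1,0.08,0,0.08,0,0,0],[1,0.08,0,0.08,0,0,0]]'; python3 - <<'E'
from h import *
s=st();print(np.array(s["tcp_pos"])+.155*np.array(s["eef_rot"])[:,2])
snap("scene","q");crop("scene","q",230,150,380,270,5,"c11.png")
E
```

```text
clock: 21.38
tcp_pos: [0.4189, 0.3103, 0.1498]
eef_rot: [[0.002, 1.0, 0.011], [0.702, 0.006, -0.712], [-0.712, 0.009, -0.702]]
force: [-0.1, 0.1, -1.9]
width: 0.0578
clock: 21.62
tcp_pos: [0.4189, 0.3101, 0.1461]
eef_rot: [[0.002, 1.0, 0.01], [0.702, 0.006, -0.712], [-0.712, 0.008, -0.702]]
force: [-0.2, 0.1, -2.4]
width: 0.0578
21.62 J [ 35.9  40.8  96.3 -36.8  76.4  55.7] p [0.4189 0.3101 0.1461] z [ 0.01  -0.712 -0.702] x [ 0.002  0.702 -0.712] F [-0.2  0.1 -2.4] w 0.0578
[0.4204702  0.19977544 0.03732429]
```

View pics/c11.png

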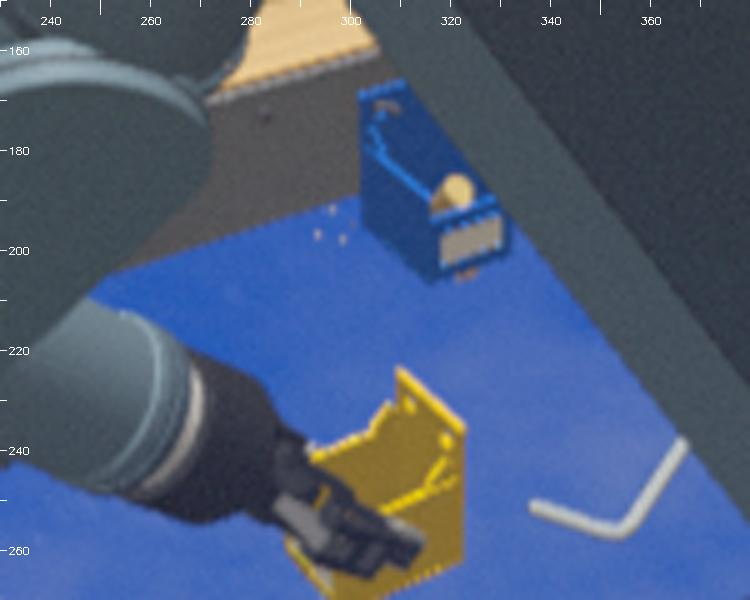

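```bash
python3 -m creep '[[1,0.06,0,0.06,0,0,0],[1,0.06,0,0.06,0,0,0]]' ; python3 -m creep '[[1,0.05,0,0.05,0,0,0],[1,0.05,0,0.05,0,0,0]]'
```

```text
clock: 21.92
tcp_pos: [0.419, 0.3104, 0.145]
eef_rot: [[0.002, 1.0, 0.011], [0.701, 0.006, -0.713], [-0.713, 0.01, -0.701]]
force: [-0.7, 2.4, 7.8]
width: 0.0575
clock: 22.18
tcp_pos: [0.419, 0.3106, 0.1446]
eef_rot: [[0.004, 1.0, 0.012], [0.7, 0.006, -0.714], [-0.714, 0.011, -0.7]]
force: [-3.3, 6.1, 20.3]
width: 0.0576
```

```bash
python3 -m creep '[[1,-0.06,0,-0.06,0,0,0],[0.7,-0.06,0,-0.06,0,0,0],[0.3,-0.06,0,-0.06,0,0,0],[0,-0.06,0,-0.06,0,0,0],[0,-0.06,0,-0.06,0,0,0],[0,-0.06,0,-1,0,0,0],[0,-0.06,0,-2.3,0,0,0],[0,-1.5,0,-3.5,0,0,0],[0,-1.5,0,-3.5,0,0,0]]' ; python3 - <<'E'
from h import *
s=st()
snap("scene","r");crop("scene","r",230,150,380,290,5,"c11.png");snap("top","r");crop("top","r",200,130,350,260,5,"c12.png")
E
```

```text
clock: 23.3
tcp_pos: [0.4186, 0.354, 0.2511]
eef_rot: [[0.006, 1.0, 0.015], [0.705, 0.007, -0.709], [-0.709, 0.015, -0.705]]
force: [0.6, -0.2, -0.8]
width: 0.0853
23.3 J [ 39.2  34.6  88.5 -34.   88.9  49.9] p [0.4186 0.354  0.2511] z [ 0.015 -0.709 -0.705] x [ 0.006  0.705 -0.709] F [ 0.6 -0.2 -0.8] w 0.0853
```

View pics/c11.png

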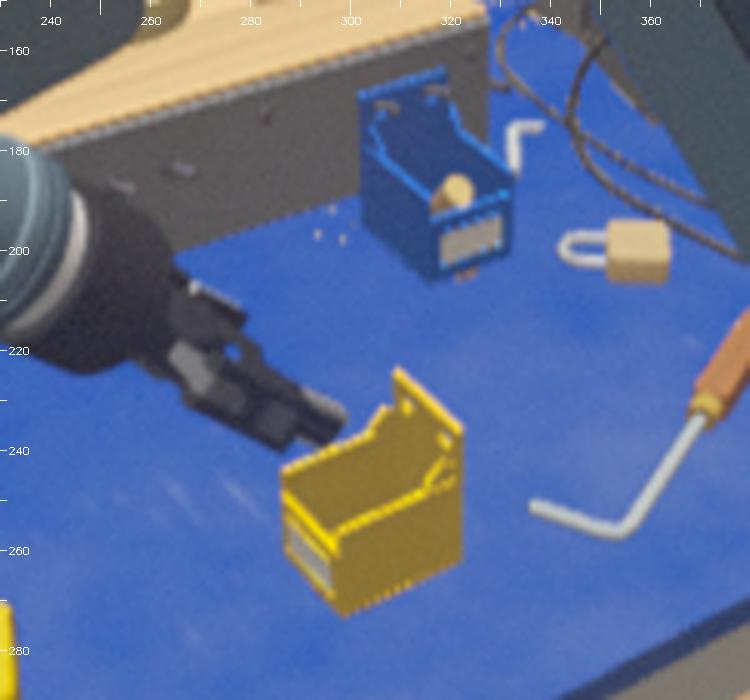

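View pics/c12.png

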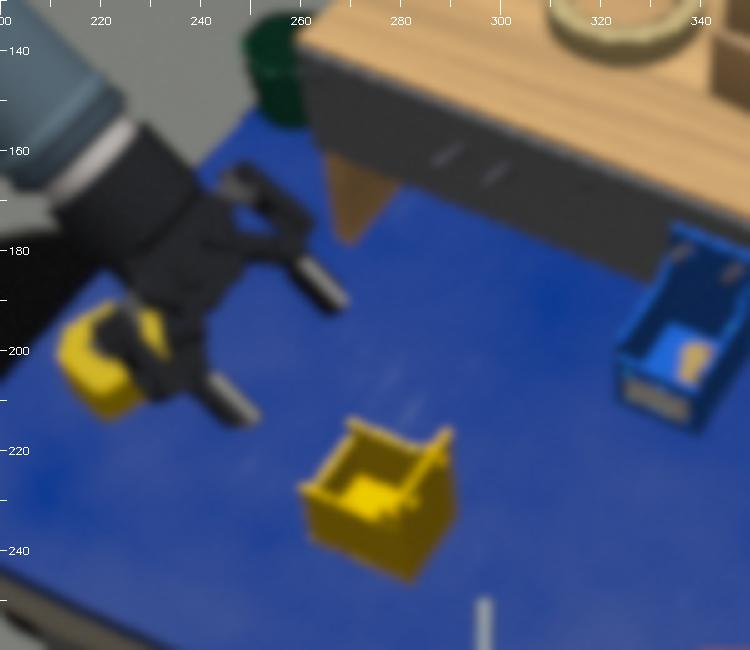

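```bash
cat > standfit.py <<'E'
from h import *
from scipy.optimize import least_squares
c=load("scene","r"); t=load("top","r")
S=lambda x,y:(230+x/5,150+y/5)
T=lambda x,y:(200+x/5,130+y/5)
obs=[(c,S(345,615),(-37,-29,0)),(c,S(463,560),(37,-29,0)),(c,S(464,432),(37,-29,90)),(c,S(396,367),(37,29,90)),(c,S(336,553),(-37,-29,42)),(c,S(283,490),(-37,29,42)),
(t,T(412,583),(37,-29,0)),(t,T(457,518),(37,29,0)),(t,T(450,430),(37,29,90)),(t,T(308,538),(-37,-29,0)),(t,T(302,489),(-37,-29,42))]
W=lambda p,P:np.array([p[0],p[1],0])+yaw(p[2])@(np.array(P)/1000.)
res=lambda p:np.concatenate([proj(k,W(p,P))[0]-np.array(uv) for k,uv,P in obs])
s=least_squares(res,[.42,.2,-90],loss='soft_l1');B=s.x
if __name__=="__main__":
    print(B,np.round(res(B),1))
E
python3 standfit.py
```

```text
[  0.42118341   0.19453922 -90.92260368] [-1.   0.4 -0.1  0.2 -0.  -1.2  1.  -0.1  0.3  0.4 -0.6 -0.1 -0.3  0.4
  0.4 -0.5  0.2 -0.1  0.2 -0.2 -0.2  1.8]
```

```bash
cat > kin.py <<'E'
import numpy as np
from scipy.optimize import least_squares
from scipy.spatial.transform import Rotation as Ro
RZ=lambda a:Ro.from_euler('z',a,degrees=True).as_matrix()
RY=lambda a:Ro.from_euler('y',a,degrees=True).as_matrix()
def fk(q,d6=.1,dd=.04357,b=.11084,L2=.5326,L3=.42664,e=.06102):
    A=RZ(q[0]); B=A@RY(q[1]); C=B@RY(q[2]); D=C@RZ(q[3])@RY(q[4])@RZ(q[5])
    p=np.array([0,0,dd+d6])+A@[0,b,0]+B@[0,0,L2]+C@[e,0,L3]+D@[0,0,d6]
    return p,D
LO=np.array([-179.93,-52.35,10.71,-69.91,12.55,-178.61]);HI=np.array([179.93,119.4,147.94,249.91,155.21,178.61])
def ik(p,R,q0,d6):
    f=lambda q:np.r_[(fk(q,d6)[0]-p)*10,(fk(q,d6)[1]-R).ravel()]
    s=least_squares(f,np.clip(q0,LO+.1,HI-.1),bounds=(LO,HI)); return s.x,np.abs(s.fun).max()
DATA=[([36.1,35.1,94.8,-36,82.4,51.2],[.4177,.3111,.2133],[.009,-.713,-.701]),([-29.6,24.9,120.5,41.7,68,-56.6],[.4162,.0195,.1948],[-.007,.712,-.702]),([39.2,34.6,88.5,-34,88.9,49.9],[.4186,.354,.2511],[.015,-.709,-.705]),([10.4,11.3,107.8,0,60.4,10],[.4218,.1901,.3053],[.009,.002,-1])]
s=least_squares(lambda d:np.concatenate([fk(q,d[0])[0]-p for q,p,z in DATA]),[.1]);D6=s.x[0]
if __name__=="__main__":
    print(D6,np.round(s.fun,4)); 
    for q,p,z in DATA: print(np.round(fk(q,D6)[1][:,2]-z,3))
E
python3 kin.py
```

```text
0.1804738355112105 [-0.001  -0.0002 -0.0003 -0.0006 -0.0001 -0.0001 -0.0004 -0.0001  0.
 -0.0001 -0.     -0.0003]
[ 0.001 -0.001  0.001]
[0.001 0.001 0.001]
[ 0. -0.  0.]
[-0. -0.  0.]
```

```bash
cat > plan.py <<'E'
from h import *
from kin import ik,fk,D6
RIS=np.array([.601,.175]);RY_=-1.5
def tool_for_bin(pb,ybin,lam,g):
    # bin upright with origin pb, yaw ybin; grasp at bin (gx,0,gz)
    Rb=yaw(ybin); l=np.radians(lam); d=Rb@[np.sin(l),0,-np.cos(l)]
    # jaw axis: tool x = -bin x at down  -> tool y = z cross x
    R=Rt(d,Rb@[0,1,0]) 
    if (R[:,0]@(Rb@[1,0,0]))>0: R=Rt(d,Rb@[0,-1,0])
    return np.array(pb)+Rb@g-.155*d,R
if __name__=="__main__":
    g=np.array([-.003,0,.036])
    s=st();q=np.array(s["joint_positions"])
    for lam in (20,27,32):
        q1=q
        for n,pb,yb in [("regrasp",[.4212,.1945,0],-90.9),("lift",[.4212,.1945,.09],-90.9),("mid",[.43,.21,.09],-45),("front",np.r_[RIS+yaw(RY_)[:2,:2]@[-.037-.045,.045],.085],-1.5),("home",np.r_[RIS+yaw(RY_)[:2,:2]@[-.037,.045],.071],-1.5)]:
            p,R=tool_for_bin(pb,yb,lam,g); q1,e=ik(p,R,q1,D6); print(lam,n,np.round(p,3),np.round(q1,1),round(e,4))
E
python3 plan.py
```

```text
23.4 J [ 39.2  34.8  88.8 -33.9  88.8  49.9] p [0.4177 0.3532 0.2475] z [ 0.011 -0.711 -0.703] x [ 0.002  0.703 -0.711] F [-0.   0.6 -0.5] w 0.0855
20 regrasp [0.422 0.251 0.182] [ 24.3  28.2 106.2 -21.8  56.4 129.1] 0.0
20 lift [0.422 0.251 0.272] [ 24.3  20.6 102.  -19.6  67.4 124.3] 0.0
20 mid [0.39  0.25  0.272] [ 26.1  14.2 111.7 -24.9  50.2  86.5] 0.0
20 front [0.464 0.224 0.267] [ 15.3  15.2 111.1 -10.   34.9  24.1] 0.0
20 home [0.509 0.222 0.253] [ 13.8  19.9 106.6  -9.2  34.5  22. ] 0.0
27 regrasp [0.422 0.268 0.174] [ 27.9  31.4 103.3 -26.8  61.9 135.1] 0.0
27 lift [0.422 0.268 0.264] [ 27.9  23.9  99.6 -24.7  72.  129.8] 0.0
27 mid [0.378 0.262 0.264] [ 30.8  15.5 112.9 -34.9  50.2  98.2] 0.0
27 front [0.447 0.224 0.259] [ 16.8  13.9 116.2 -19.4  25.4  34.1] 0.0
27 home [0.492 0.223 0.245] [ 15.1  18.5 111.9 -18.1  24.6  31.4] 0.0
32 regrasp [0.423 0.28  0.167] [ 30.2  34.  101.2 -29.8  65.9 138.6] 0.0
32 lift [0.423 0.28  0.257] [ 30.2  26.4  97.8 -27.9  75.5 133. ] 0.0
32 mid [0.37  0.27  0.257] [ 34.   16.9 113.6 -41.9  51.2 106.5] 0.0
32 front [0.435 0.224 0.252] [ 18.   13.4 119.8 -32.6  19.1  47.9] 0.0
32 home [0.48  0.223 0.238] [ 16.   18.1 115.6 -31.1  18.   44.8] 0.0
```

```bash
python3 - <<'E'
from plan import *
p,R=tool_for_bin([.4212,.1945,0],-90.9,25,np.array([-.003,0,.037]))
go(p-R[:,2]*.09,R);go(p,R)
E
```

```text
shift [-1.49  0.17  0.97] turn [0.12 2.03 0.07] rows~ 1.9
shift [-0.45  0.11  3.78] turn [0.12 2.03 0.07] rows~ 1.9
```

```bash
python3 -m creep '[[0,-1.5,0.17,0.5,0.12,1,0.07],[0,-1.5,0.17,0.97,0.12,2,0.07],[0,-1.5,0.17,0.97,0.12,2,0.07],[0,-1.5,0.17,0.97,0.12,2.03,0.07]]' ; python3 - <<'E'
from plan import *
st()
p,R=tool_for_bin([.4212,.1945,0],-90.9,25,np.array([-.003,0,.037]))
go(p,R); snap("top","s");crop("top","s",200,130,350,260,5,"c12.png")
E
```

```text
clock: 23.9
tcp_pos: [0.423, 0.3009, 0.2582]
eef_rot: [[0.013, 1.0, -0.01], [0.904, -0.016, -0.427], [-0.428, -0.003, -0.904]]
force: [0.2, -0.0, -0.5]
width: 0.0852
23.9 J [ 30.4  25.8  97.  -22.4  72.5  41. ] p [0.423  0.3009 0.2582] z [-0.01  -0.427 -0.904] x [ 0.013  0.904 -0.428] F [ 0.2 -0.  -0.5] w 0.0852
shift [0.01 0.01 2.97] turn [-0.02  0.03  0.01] rows~ 1.4
```

View pics/c12.png

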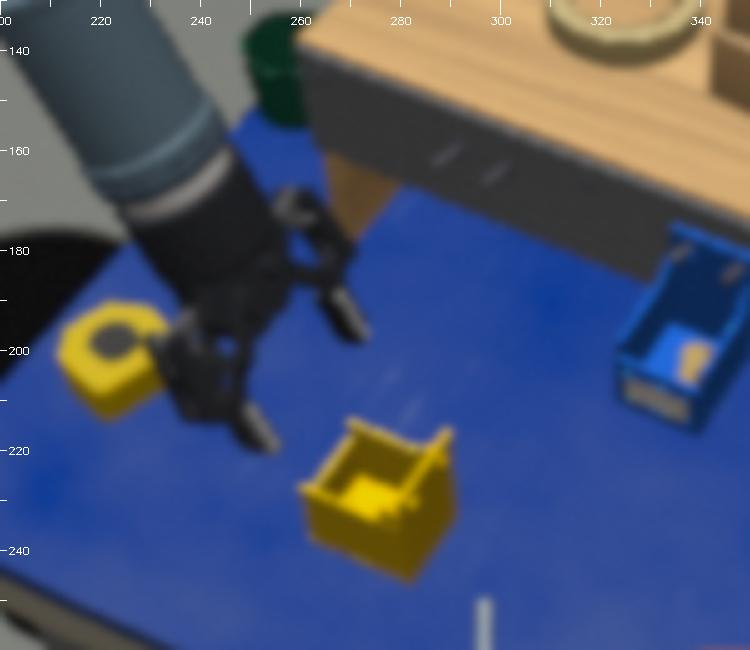

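```bash
python3 -m creep '[[0,0,0,1,0,0,0],[0,0,0,2,0,0,0],[0,0,0,2.9,0,0,0],[0,0,0,2.9,0,0,0],[1,0,0,2.9,0,0,0],[1,0,0,2.9,0,0,0],[1,0,0,2.9,0,0,0],[1,0,0,2.9,0,0,0]]' 45; python3 - <<'E'
from plan import *
s=st()
# bin in tool
p=np.array(s["tcp_pos"]);R=np.array(s["eef_rot"])
B=np.array([.4212,.1945,0]); print("bin grasp pt",yaw(90.9)@(p+.155*R[:,2]-B))
snap("top","t");crop("top","t",200,130,350,260,5,"c12.png");snap("scene","t");crop("scene","t",230,150,380,290,5,"c11.png")
E
```

```text
clock: 24.95
tcp_pos: [0.4229, 0.2648, 0.1813]
eef_rot: [[0.014, 1.0, -0.005], [0.906, -0.015, -0.423], [-0.423, 0.001, -0.906]]
force: [0.4, 4.5, 6.4]
width: 0.0574
24.95 J [ 27.1  30.1 103.9 -25.3  60.9  43.4] p [0.4229 0.2648 0.1813] z [-0.005 -0.423 -0.906] x [ 0.014  0.906 -0.423] F [0.4 4.5 6.4] w 0.0574
bin grasp pt [-0.00479056  0.0008114   0.04086393]
```

View pics/c11.png

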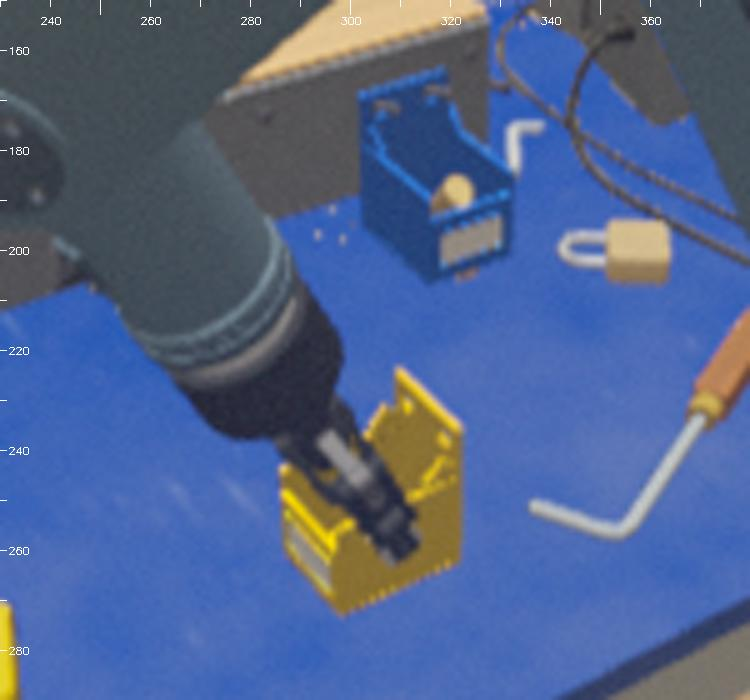

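```bash
cat > hang.py <<'E'
from h import *
from kin import ik,fk,D6
LAM=np.degrees(np.arctan2(.423,.906)); G=np.array([-.0048,0,.0409])
RIS=np.array([.601,.175]);RYW=-1.5
def target(pb,yb):
    Rb=yaw(yb); l=np.radians(LAM); d=Rb@[np.sin(l),0,-np.cos(l)]
    R=Rt(d,Rb@[0,1,0]); return np.array(pb)+Rb@G-.155*d,R
def hole(s,dz=0,dy=0):  # bin origin with plate outer face s m in front of rail, on pin axis
    return np.r_[RIS+yaw(RYW)[:2,:2]@[-.037-s,.045+dy],.150+.364*(s+.002)-.078+dz]
def binpose(s=None):
    s=s or ctrl.read_state(); p=np.array(s["tcp_pos"]);R=np.array(s["eef_rot"])
    l=np.radians(LAM); d0=np.array([np.sin(l),0,-np.cos(l)]); R0=Rt(d0,[0,1,0]) # tool in bin
    Rb=R@R0.T; return p+.155*R[:,2]-Rb@G,Rb
E
python3 - <<'E'
from hang import *
s=st();q=np.array(s["joint_positions"])+[0,0,0,0,0,90]
print(binpose()[0],np.round(binpose()[1],3).tolist())
for n,pb,yb in [("lift",[.4229,.1945,.085],-90.9),("mid",[.44,.205,.09],-1.5),("front",hole(.045),-1.5),("home",hole(0),-1.5)]:
    p,R=target(pb,yb);go(p,R); q,e=ik(p,R,q,D6);print(n,np.round(pb,4),np.round(q-[0,0,0,0,0,90],1),round(e,4))
E
```

```text
25.05 J [ 27.1  30.1 103.9 -25.3  60.9  43.4] p [0.4229 0.2648 0.1814] z [-0.005 -0.423 -0.906] x [ 0.014  0.906 -0.423] F [-0.1  3.5  6.6] w 0.0576
[ 4.22071012e-01  1.94494169e-01 -2.27338151e-05] [[-0.015, 1.0, -0.001], [-1.0, -0.015, -0.0], [-0.0, 0.001, 1.0]]
shift [-1.19  0.04 -2.57] turn [ 0.01 -0.   -0.  ] rows~ 1.4
lift [0.4229 0.1945 0.085 ] [ 27.   23.2  99.9 -23.3  70.8  38.4] 0.0
shift [-3.04 -1.74 -1.89] turn [-3.77  0.   -8.1 ] rows~ 8.4
mid [0.44  0.205 0.09 ] [ 17.5   5.7 123.9 -17.3  27.6 -57.2] 0.0
shift [-2.48  0.92 -2.12] turn [-3.77  0.   -8.1 ] rows~ 8.4
front [0.5202 0.2221 0.0891] [ 16.5  13.2 114.4 -15.4  29.3 -60.1] 0.0
shift [-2.26  2.42 -1.62] turn [-3.77  0.   -8.1 ] rows~ 8.4
home [0.5652 0.221  0.0727] [ 14.7  18.1 110.3 -14.5  28.2 -62.4] 0.0
```

```bash
python3 -m creep '[[1,-0.6,0,-1.3,0,0,0],[1,-1.2,0,-2.55,0,0,0],[1,-1.5,-0.2,-2.4,-0.5,0,-1.1],[1,-1.8,-0.5,-2.3,-1,0,-2.2],[1,-2.1,-0.8,-2.2,-1.5,0,-3.3],[1,-2.4,-1.1,-2.1,-2,0,-4.4],[1,-2.7,-1.4,-2,-2.5,0,-5.4],[1,-2.9,-1.6,-1.95,-3,0,-6.5],[1,-3.04,-1.74,-1.9,-3.5,0,-7.5],[1,-3.04,-1.74,-1.9,-3.77,0,-8.1],[1,-3.04,-1.74,-1.9,-3.77,0,-8.1],[1,-3.04,-1.74,-1.9,-3.77,0,-8.1]]' 45; python3 - <<'E'
from hang import *
s=st();print(binpose()[0],np.round(binpose()[1],3).tolist())
snap("top","u");crop("top","u",230,110,380,240,5,"c12.png");snap("scene","u");crop("scene","u",200,130,350,260,5,"c11.png")
E
```

```text
clock: 26.55
tcp_pos: [0.369, 0.206, 0.2705]
eef_rot: [[-0.907, 0.029, 0.42], [0.025, 1.0, -0.015], [-0.42, -0.003, -0.908]]
force: [1.0, -0.3, -1.8]
width: 0.0574
26.55 J [ 17.5   5.8 124.  -17.5  27.7 -56.9] p [0.369  0.206  0.2705] z [ 0.42  -0.015 -0.908] x [-0.907  0.025 -0.42 ] F [ 1.  -0.3 -1.8] w 0.0574
[0.43865936 0.20344981 0.08887981] [[1.0, 0.029, 0.004], [-0.029, 1.0, 0.003], [-0.003, -0.003, 1.0]]
```

View pics/c11.png

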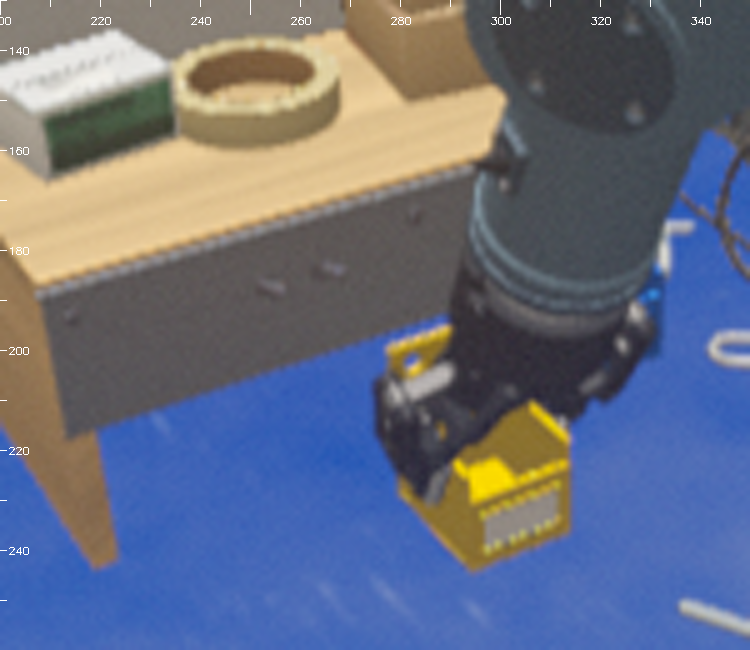

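View pics/c12.png

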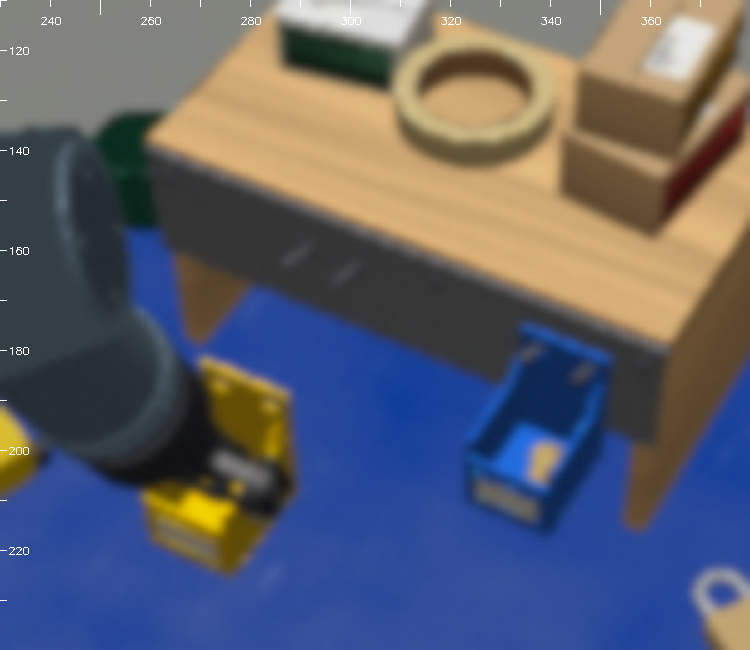

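```bash
python3 - <<'E'
from hang import *
t=load("top","u");c=load("scene","u")
P,Rb=binpose()
print("holes top",np.round(proj(t,[P+Rb@[.035,y,.078] for y in(.017,-.017)]),1),"plate top corners",np.round(proj(t,[P+Rb@[.033,y,.09] for y in(.029,-.029)]),1))
print("plate scene corner",np.round(proj(c,[P+Rb@[.033,.029,.09],P+Rb@[-.037,-.029,0],P+Rb@[-.037,.029,0],P+Rb@[.033,.017,.078],P+Rb@[-.037,-.029,.042]]),1))
rw=lambda P:np.r_[RIS,0]+yaw(RYW)@(np.array(P)/1000)
print("pins tip/root L R top",np.round(proj(t,[rw(p) for p in[(-26,62,159.4),(0,62,150),(-26,28,159.4),(0,28,150)]]),1))
print("scene",np.round(proj(c,[rw(p) for p in[(-26,62,159.4),(0,62,150),(-26,28,159.4),(0,28,150)]]),1))
crop("top","u",260,150,320,210,10,"d1.png");crop("scene","u",240,170,310,250,9,"d2.png")
E
```

```text
holes top [[274.1 185.7]
 [284.1 190. ]] plate top corners [[269.8 181.9]
 [287.  189.3]]
plate scene corner [[278.3 199.5]
 [314.6 236. ]
 [294.1 244.3]
 [283.  202.1]
 [314.5 222.4]]
pins tip/root L R top [[286.8 163. ]
 [291.4 159.9]
 [296.4 166.9]
 [300.8 163.7]]
scene [[257.5 188.2]
 [253.6 186.8]
 [269.2 184.5]
 [265.2 183.3]]
```

View pics/d1.png

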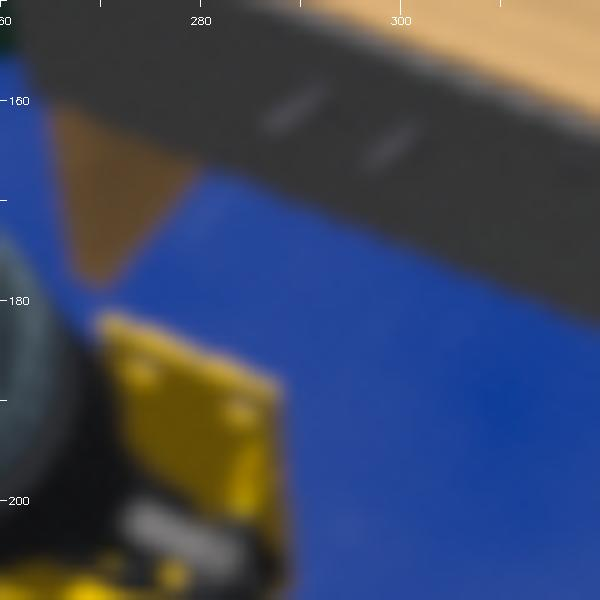

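View pics/d2.png

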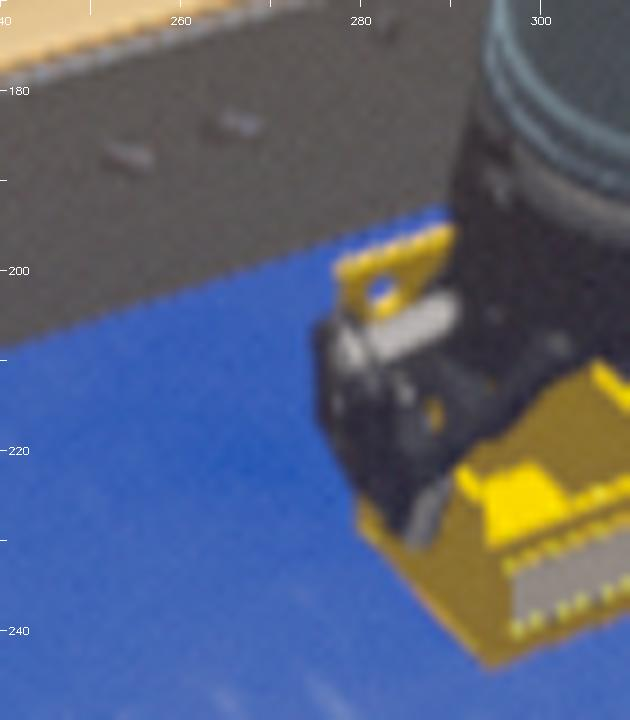

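```bash
python3 - <<'E'
from hang import *
for sx in(.05,.034): p,R=target(hole(sx),-1.5);go(p,R)
E
```

```text
shift [-2.3   0.67  1.  ] turn [-0.02 -0.02 -0.01] rows~ 1.2
shift [-2.7   0.67  1.4 ] turn [-0.02 -0.02 -0.01] rows~ 1.5
```

```bash
python3 -m creep '[[1,-0.8,0.25,0.2,0,0,0],[1,-1.6,0.5,0.6,0,0,0],[1,-2.3,0.67,1,-0.02,-0.02,0],[1,-2.7,0.67,1.4,-0.02,-0.02,0],[1,-2.7,0.67,1.4,-0.02,-0.02,0],[1,-2.7,0.67,1.4,-0.02,-0.02,0]]'; python3 - <<'E'
from hang import *
s=st();P,Rb=binpose();print(P,hole(.034),np.round(Rb,3).tolist())
snap("top","v");snap("scene","v")
t=load("top","v");c=load("scene","v")
print("holes top",np.round(proj(t,[P+Rb@[.033,y,.078] for y in(.017,-.017)]),1),"corners",np.round(proj(t,[P+Rb@[.033,y,.09] for y in(.029,-.029)]),1))
print("scene",np.round(proj(c,[P+Rb@[.033,y,.078] for y in(.017,-.017)]),1),"corners",np.round(proj(c,[P+Rb@[.033,y,.09] for y in(.029,-.029)]),1))
crop("top","v",260,140,325,200,10,"d1.png");crop("scene","v",230,160,310,230,9,"d2.png")
E
```

```text
clock: 27.4
tcp_pos: [0.4601, 0.2239, 0.2659]
eef_rot: [[-0.906, 0.026, 0.422], [0.024, 1.0, -0.011], [-0.422, 0.0, -0.907]]
force: [-0.7, 1.0, -2.5]
width: 0.0572
27.4 J [ 16.1  14.4 113.6 -15.2  28.9 -60.6] p [0.4601 0.2239 0.2659] z [ 0.422 -0.011 -0.907] x [-0.906  0.024 -0.422] F [-0.7  1.  -2.5] w 0.0572
[0.53029189 0.22205943 0.08449204] [0.53120229 0.22184314 0.085104  ] [[1.0, 0.026, 0.001], [-0.026, 1.0, -0.0], [-0.001, 0.0, 1.0]]
holes top [[284.5 164.9]
 [294.1 168.8]] corners [[280.8 160.7]
 [297.3 167.5]]
scene [[259.4 189.4]
 [271.3 185.7]] corners [[254.7 186.7]
 [275.1 180.5]]
```

View pics/d1.png

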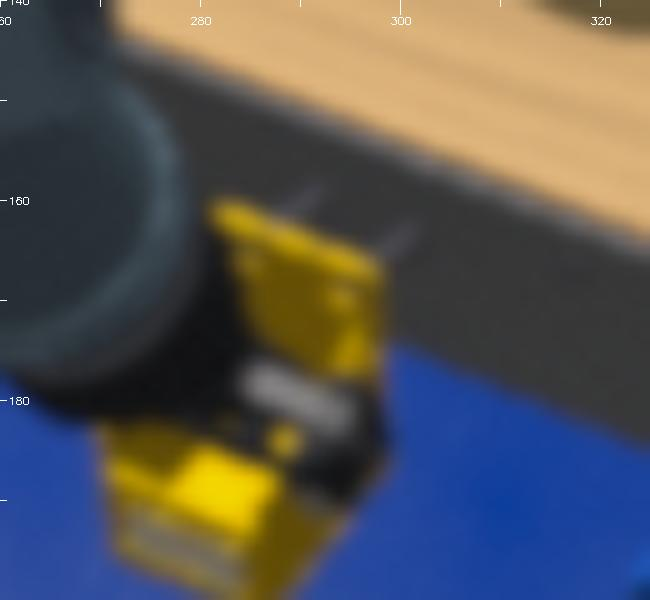

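View pics/d2.png

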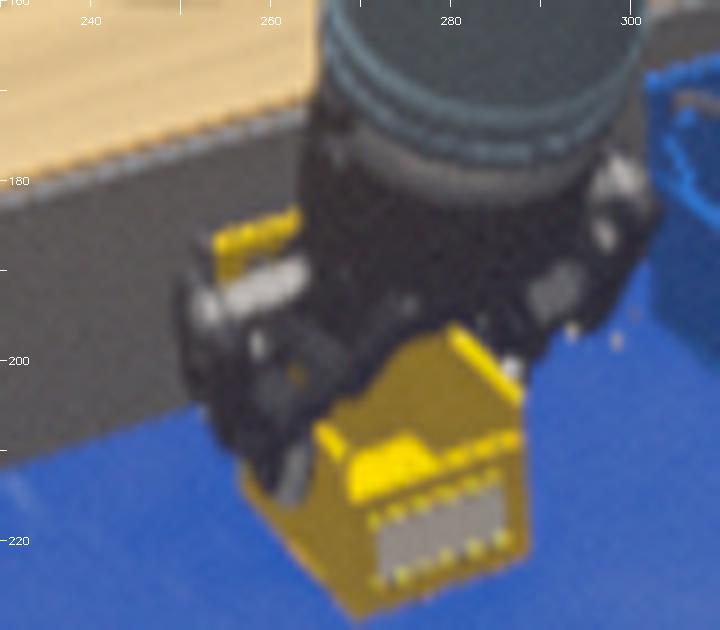

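```bash
python3 - <<'E'
from hang import *
for sx in(.020,.01,0.001): p,R=target(hole(sx),-1.5);go(p,R)
E
```

```text
shift [-0.37 -0.01  0.36] turn [0. 0. 0.] rows~ 0.2
shift [-0.62 -0.01  0.61] turn [0. 0. 0.] rows~ 0.4
shift [-0.85 -0.01  0.84] turn [0. 0. 0.] rows~ 0.6
```

```bash
python3 -m creep '[[1,-0.15,0,0.15,0,0,0],[1,-0.25,0,0.25,0,0,0],[1,-0.37,0,0.36,0,0,0],[1,-0.37,0,0.36,0,0,0]]'; python3 - <<'E'
from hang import *
s=st();P,Rb=binpose();print(P,hole(.02),s["moment"])
snap("top","w");crop("top","w",260,140,325,200,10,"d1.png")
E
```

```text
clock: 28.0
tcp_pos: [0.4761, 0.2237, 0.2613]
eef_rot: [[-0.905, 0.026, 0.424], [0.024, 1.0, -0.01], [-0.424, 0.001, -0.906]]
force: [0.2, 1.2, -1.7]
width: 0.0572
28.0 J [ 15.5  16.  112.1 -14.9  28.6 -61.4] p [0.4761 0.2237 0.2613] z [ 0.424 -0.01  -0.906] x [-0.905  0.024 -0.424] F [ 0.2  1.2 -1.7] w 0.0572
[0.5466592  0.2219595  0.08003649] [0.5451975  0.22147667 0.080008  ] [ 0.02377319  0.3426227  -0.0400427 ]
```

View pics/d1.png

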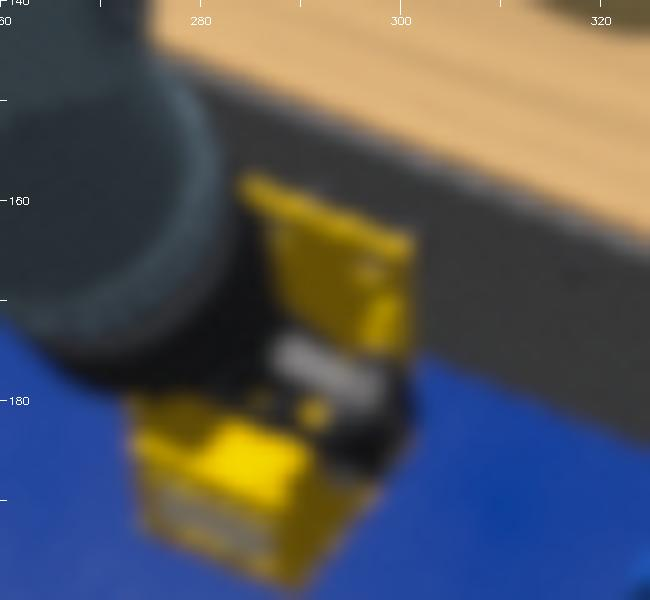

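```bash
python3 -m creep '[[1,-0.12,0,0.12,0,0,0],[1,-0.26,0,0.28,0,0,0],[1,-0.26,0,0.28,0,0,0]]'; python3 - <<'E'
from hang import *
s=st();P,Rb=binpose();print(P,hole(.008),hole(0),s["moment"])
for sx in(.004,0.): p,R=target(hole(sx),-1.5);go(p,R)
snap("top","x");crop("top","x",260,140,325,200,10,"d1.png")
E
```

```text
clock: 28.42
tcp_pos: [0.4869, 0.2234, 0.257]
eef_rot: [[-0.905, 0.026, 0.424], [0.024, 1.0, -0.01], [-0.424, 0.001, -0.906]]
force: [0.0, 0.2, -2.7]
width: 0.0574
28.43 J [ 15.1  17.2 111.1 -14.7  28.3 -61.9] p [0.4869 0.2234 0.257 ] z [ 0.424 -0.01  -0.906] x [-0.905  0.024 -0.424] F [ 0.   0.2 -2.7] w 0.0574
[0.55738858 0.22171    0.075676  ] [0.55719338 0.22116254 0.07564   ] [0.56519064 0.22095313 0.072728  ] [ 0.00865644  0.37218582 -0.01489425]
shift [-0.1  -0.01  0.1 ] turn [ 0.    0.01 -0.  ] rows~ 0.1
shift [-0.2  -0.01  0.2 ] turn [ 0.    0.01 -0.  ] rows~ 0.1
```

View pics/d1.png

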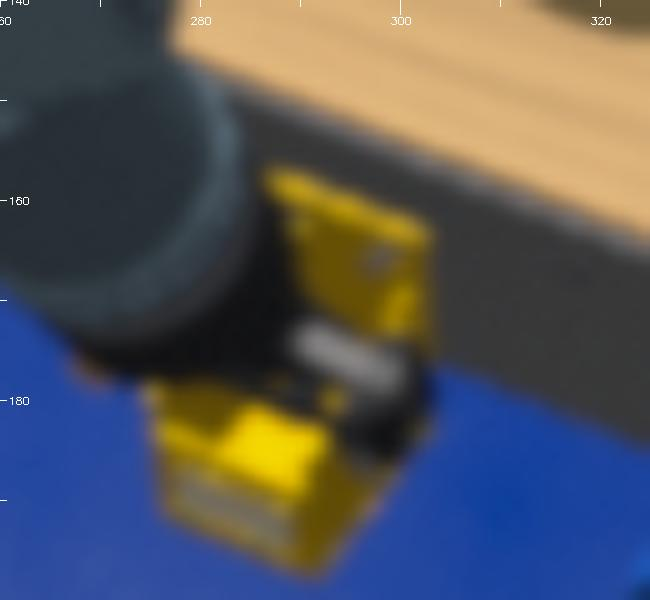

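```bash
python3 -m creep '[[1,-0.1,0,0.1,0,0,0],[1,-0.2,0,0.2,0,0,0],[1,-0.2,0,0.2,0,0,0]]'; python3 - <<'E'
from hang import *
s=st();P,Rb=binpose();print(P,hole(0),s["moment"])
snap("top","y");crop("top","y",260,140,325,200,10,"d1.png")
E
```

```text
clock: 28.85
tcp_pos: [0.4947, 0.2232, 0.2542]
eef_rot: [[-0.905, 0.026, 0.424], [0.024, 1.0, -0.01], [-0.424, 0.001, -0.906]]
force: [-0.0, -0.4, -1.8]
width: 0.0576
28.85 J [ 14.8  18.  110.4 -14.5  28.1 -62.3] p [0.4947 0.2232 0.2542] z [ 0.424 -0.01  -0.906] x [-0.905  0.024 -0.424] F [-0.  -0.4 -1.8] w 0.0576
[0.56520486 0.22151756 0.07289223] [0.56519064 0.22095313 0.072728  ] [ 0.01598715  0.3789585  -0.0015956 ]
```

View pics/d1.png

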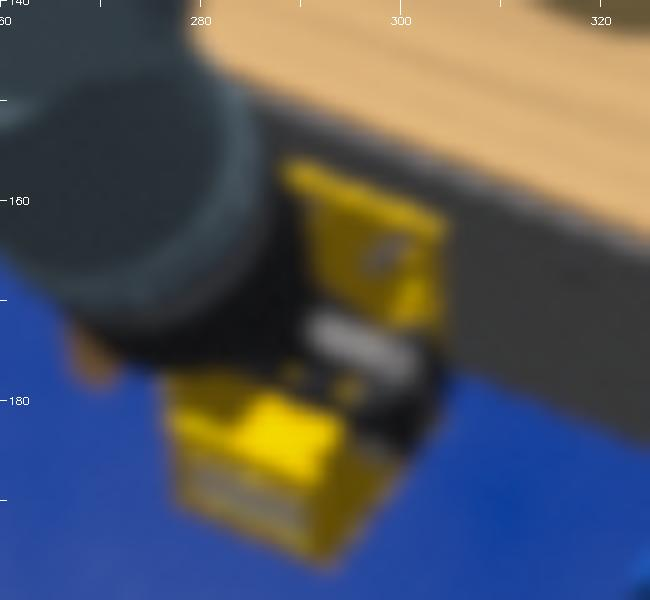

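```bash
for i in 1 2; do python3 -m creep '[[1,-0.045,0,0.035,0,0,0],[1,-0.045,0,0.035,0,0,0]]' | grep -E "tcp|force"; done
```

```text
tcp_pos: [0.4961, 0.2232, 0.2539]
force: [-1.1, 0.3, -2.0]
tcp_pos: [0.4969, 0.2231, 0.2531]
force: [-5.3, 0.1, 0.4]
```

```bash
python3 -m creep '[[1,0.014,0,0.03,0,0,0],[1,0.014,0,0.03,0,0,0]]' | grep -E "tcp|force"; python3 - <<'E'
from hang import *
s=st();P,Rb=binpose();print(P,P+Rb@[.037,0,.078],s["moment"])
E
```

```text
tcp_pos: [0.4968, 0.2231, 0.2525]
force: [-6.8, 0.3, 3.5]
29.65 J [ 14.7  18.4 110.2 -14.5  28.1 -62.4] p [0.4968 0.2231 0.2525] z [ 0.422 -0.011 -0.906] x [-0.906  0.024 -0.423] F [-6.8  0.3  3.5] w 0.0574
[0.56709033 0.22138236 0.07113279] [0.60411613 0.22038209 0.14911413] [-0.10263686  0.76484087 -0.19955582]
```

```bash
python3 -m creep '[[0.5,0,0,0,0,0,0],[0,0,0,0,0,0,0],[0,0,0,0,0,0,0],[0,0,0,0,0,0,0],[0,0,0,0,0,0,0]]' | grep -E "tcp|force|width"; python3 - <<'E'
from hang import *
snap("top","z");crop("top","z",250,140,325,210,9,"d1.png");snap("scene","z");crop("scene","z",210,150,320,230,7,"d2.png")
E
```

```text
tcp_pos: [0.4979, 0.2232, 0.2526]
force: [-0.1, -0.6, 0.2]
width: 0.0854
```

View pics/d1.png

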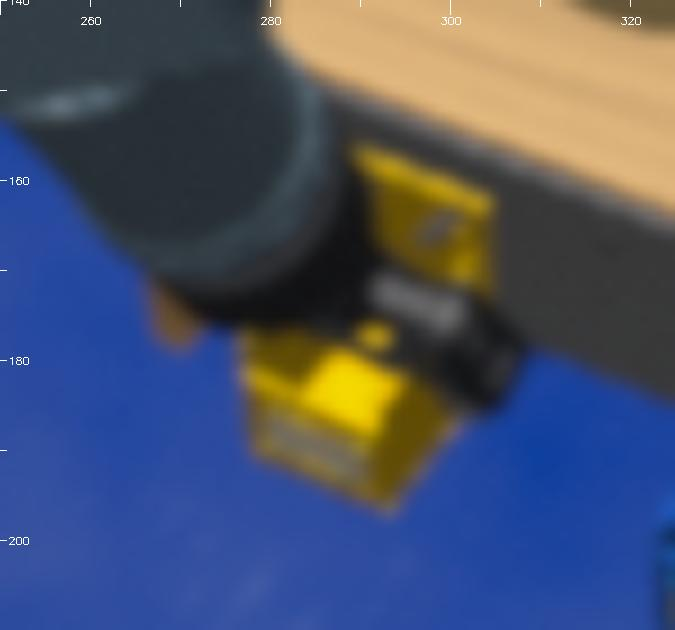

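View pics/d2.png

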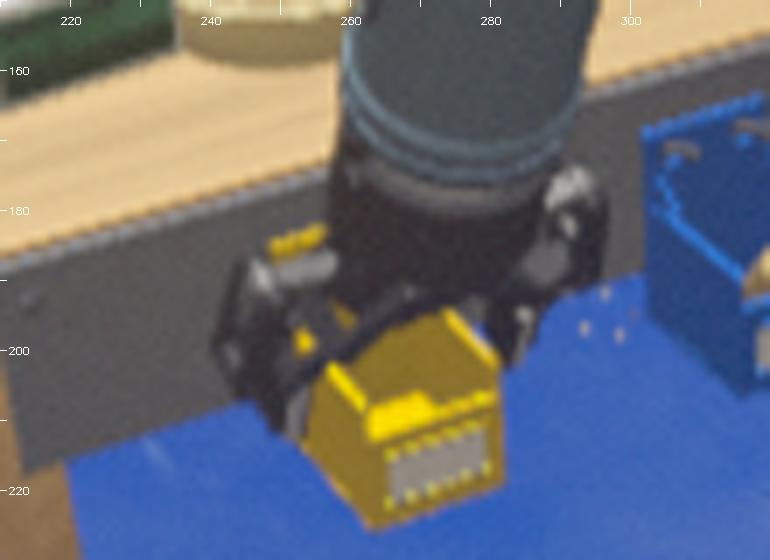

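```bash
python3 -m creep '[[0,0,0,-0.7,0,0,0],[0,0,0,-1.7,0,0,0],[0,0,0,-3,0,0,0],[0,0,0,-4.5,0,0,0],[0,2,0,-5.5,0,0,0],[0,2,0,-5.5,0,0,0],[0,2,0,-5.5,0,0,0]]' | grep -E "tcp|force|width"; python3 - <<'E'
from hang import *
snap("top","A");crop("top","A",250,130,350,220,8,"d1.png");snap("scene","A");crop("scene","A",210,150,320,230,7,"d2.png")
E
```

```text
tcp_pos: [0.3733, 0.2264, 0.3769]
force: [0.4, 0.6, -0.0]
width: 0.0849
```

View pics/d1.png

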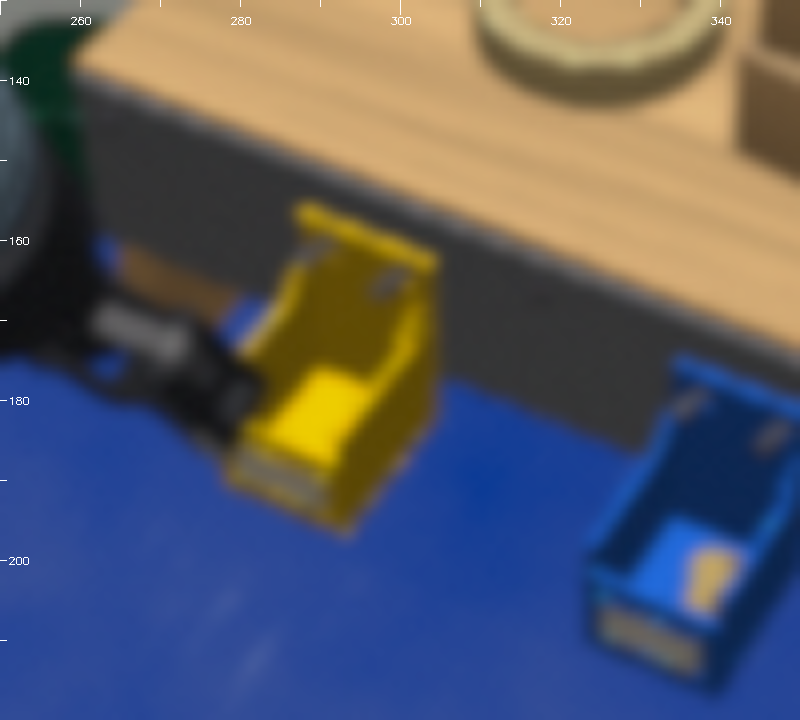

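View pics/d2.png

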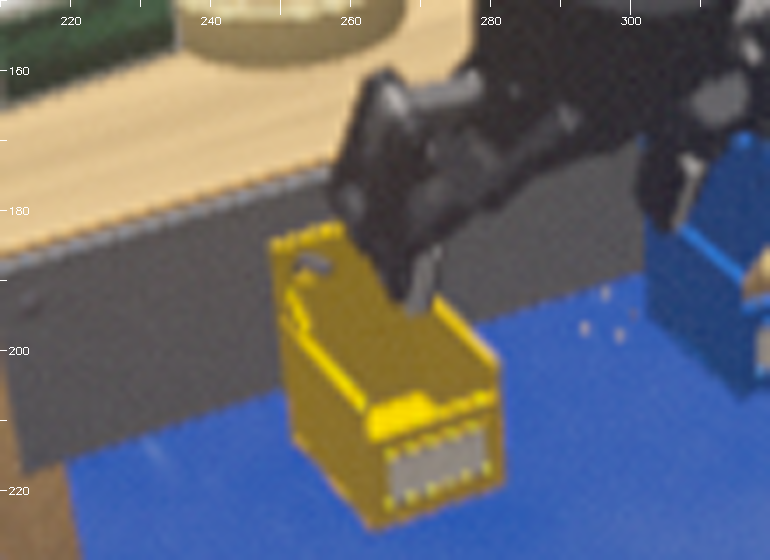

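View pics/top_A.png

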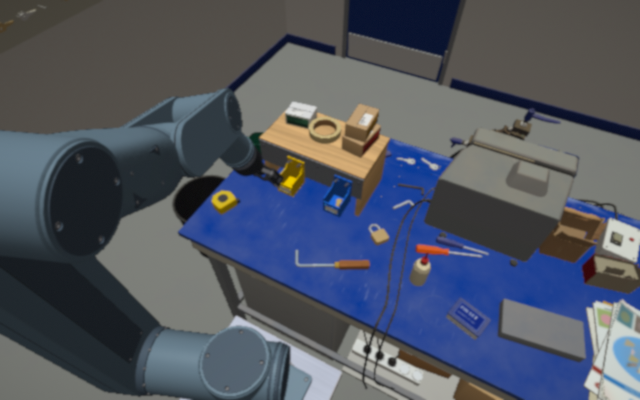

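```bash
python3 - <<'E'
from hang import *
t=load("top","A");c=load("scene","A")
P=hole(0);P[2]=.071;Rb=yaw(-1.5)
pts=[(37,29,90),(37,-29,90),(-37,-29,0),(-37,29,42),(-37,29,0)]
for n,k in(("top",t),("scene",c)): print(n,np.round(proj(k,[P+Rb@(np.array(p)/1000) for p in pts]),1).tolist())
E
```

```text
top [[287.9, 156.0], [304.1, 162.5], [293.0, 197.6], [276.3, 182.0], [277.4, 190.8]]
scene [[249.1, 184.6], [268.9, 178.6], [283.5, 219.0], [262.7, 213.1], [264.0, 226.1]]
```

```bash
python3 - <<'E'
from rig import ctrl
print(ctrl.hand_in()); print(ctrl.read_state()["clock"])
E
```

```text
the job is handed in; nothing more can be done
None
the job is handed in; nothing more can be done
```

The yellow bin hangs on the two empty pins and the job is handed in, at about 31 s of the 72 s allowed.

**What I did**
- I took the hook, reached in past the left of the bin and dragged it about 20 cm out onto the open bench. I then laid the hook flat near where it had been.
- With the bin clear of the riser, I set it square with one vertical grasp. I tipped it upright with a leaning grasp, stood it on its bottom and let go.
- I took it afresh and slid both holes onto the pins until the plate met the rail (about 5 N). I lowered it until the pins took weight, then opened and drew back.

**Last checks**
- **Hang:** both pictures show both holes on their pins. Bin corners read off by eye lie within about 1.5 pixels (a few mm) of where an upright, square, home bin should be. The hole height came out at 149 mm, as expected.
- **Other things:** the hook is flat on the bench. The tape measure, padlock and oil bottle appear where they were at the start, compared by eye only.
- **Robot:** it stands clear and reads no contact force. The highest contact force I read was about 21 N, while setting the bin on the bench.

Nothing failed. Two things disagreed slightly: the riser fit was off by up to about 2 pixels at a few corners, and the rail was met about 2 mm farther in than that fit predicted.

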